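# Put four mixed-up setting rings back in their own trays

### The arm

A 7-joint arm with a two-finger parallel gripper is mounted at the origin on the work surface. World frame = base frame: x ahead of the robot, y to its left, z up, the work surface at z = 0. Lengths are in mm, angles in rad, forces in N, time in s.
With the tool pointing down it reaches from about 425 to 950 mm from the base axis. Payload 4.7 kg.
Tool frame: the origin (TCP) lies on the centre line of the jaws, within the pads' length; the fingertips stand 8 mm ahead of it and the grasp point (between the pads) lies 11 mm behind it; z points along the fingers, y is the direction in which the jaws open and shut (so a half turn about z gives the same grasp; the last joint's range is limited). The gripper opens to 85 mm and grips with 20 to 120 N. Pads are 22 mm wide; open, the fingers measure 114 mm over their backs; the gripper's body (76 mm by 85 mm) begins 54 mm behind the grasp point. The pads swing forward as they close: fully open they stand 13 mm farther back than shut.
Start: joints at [1.209, 0.469, -0.049, 1.532, 0.024, 1.141, -0.082], TCP at [220.562, -637.965, 239.335] pointing down, gripper open.
Joint ranges: [-2.59, 2.59], [-0.33, 1.99], [-1.39, 1.29], [0.1, 2.45], [-1.04, 4.18], [0.21, 1.99], [-2.66, 2.66]. Speed limits (rad/s): [2.57, 2.57, 3.14, 3.14, 3.14, 3.14, 3.14].

### API

Orientations are given as [roll, pitch, yaw] about the fixed x, y, z axes, in that order (R = Rz(yaw) Ry(pitch) Rx(roll)).
In Python, from rig import bot gives the robot as it stands.
- The arm moves only by the shell command python3 -m jog 'ROWS' [FORCE]. ROWS is a JSON object of lists of equal length, an entry for each row: "rotation": the turn, a rotation vector about the tool's x, y, z in rad, a list of three; "delta_pos": the shift along the tool's x, y, z in m, a list of three; "hand": the closure in counts, from 0 (fully open) to 255 (shut). In form: {"rotation": [[rx, ry, rz], ...], "delta_pos": [[tx, ty, tz], ...], "hand": [hand, ...]}. A call has 1 to 10 rows; each row is the pose to reach, as a shift and turn from the pose measured when the call began, along the tool's axes at that moment; what a row does not reach only later rows make up. A row lasts 1/12 s, in which the tool goes at most 41.7 mm and 7.16 degrees, less where a joint would pass 70% of its speed; a pose out of reach is approached as far as the arm can. A call with a gripper value outside its range is refused whole. The fingers move at their own pace and stop on an object; FORCE is the grip in N (left out, the last holds). Time passes only in rows, so rows that repeat a pose let the fingers close. It gives the time, the measured TCP pose, the force and the opening at its end, in the units of the state.
- bot.get_state(): the state, without advancing time (a new reading comes with each control period).
- bot.get_image(name): name is "scene" or "side" or "wrist"; returns the picture (384x512x3 uint8, blue, green, red); there is no depth.
- bot.camera_params(name): a dict with "fov_y" (degrees; the focal length in pixels is half the picture's height over the tangent of half this angle, whatever the lens; pixels are square), "cx", "cy" (the principal point, pixels), "R" (3x3) and "t" (3): a world point X has camera coordinates R X + t; the wrist camera has in their place "mount" (4x4, takes a point from camera to tool coordinates, whose origin is the TCP and whose axes are the flange's). Camera axes: x right, y down, z forward; pixel columns grow to the right and rows downward; lengths in mm; the calibration is good to about 2 mm. The wrist camera is an equidistant fisheye: a pixel r from the principal point sees the ray r / f radians off the axis. A picture is of the moment at which its call begins: read the wrist's pose just before it. camera_params takes no time and is no camera call.
- bot.close_job(): hands the job in, once; it reports no verdict.
The state is a dict: "clock": time; "q": joint angles; "joint_vel": joint speeds; "tau": joint torques, N m; "eef_pos": TCP position; "eef_rot": TCP orientation; "contact_force": force on the tool from outside, world axes, zero at the start; "wrist_torque": the same for the moment, N m; "gripper_width": opening from 0.0 (shut) to 1.0 (fully open).
Only numpy, scipy, OpenCV 4.12 (cv2) and the standard library are available. Lean on these libraries where they do the work, as an engineer would, in place of code of your own. Each camera call takes 0.05 s, during which the arm holds its last target.

### The job

The four steel setting rings have been put back in one another's trays. Return each to its own tray, the smallest ring to the smallest tray and so on up to the largest ring in the largest tray, each lying flat in the middle and set down gently, never dropped; the bare rubber mat is free for parking a ring on the way. Leave the V-block where it is.

Things in the scene. Friction and masses are not known exactly. Their poses are not given: they have to be found in the camera images.
- ring_a: the smallest of four plain steel setting rings, lying flat: outside diameter 30 mm, bore 14 mm through, 24 mm high, about 103 g; bright steel with a dark band round the outside. Origin: centre of the underside, z along the ring's axis (up). Starts flat in another ring's tray.
- ring_b: the second smallest of four plain steel setting rings, lying flat: outside diameter 42 mm, bore 22 mm through, 26 mm high, about 204 g; bright steel with a dark band round the outside. Origin: centre of the underside, z along the ring's axis (up). Starts flat in another ring's tray.
- ring_c: the second largest of four plain steel setting rings, lying flat: outside diameter 54 mm, bore 30 mm through, 28 mm high, about 346 g; bright steel with a dark band round the outside. Origin: centre of the underside, z along the ring's axis (up). Starts flat in another ring's tray.
- ring_d: the largest of four plain steel setting rings, lying flat: outside diameter 66 mm, bore 40 mm through, 30 mm high, about 507 g; bright steel with a dark band round the outside. Origin: centre of the underside, z along the ring's axis (up). Starts flat in another ring's tray.
- tray_a: the smallest of four square wooden trays, open at the top and lined with blue felt, fixed to the bench; home of the 30 mm ring. 82 mm square outside, 72 mm square inside, walls 5 mm thick; floor 5 mm above the bench, rim 10 mm above the bench. Origin: centre of the underside, at bench height; x and y along the sides, z up.
- tray_b: the second smallest of four square wooden trays, open at the top and lined with blue felt, fixed to the bench; home of the 42 mm ring. 96 mm square outside, 86 mm square inside, walls 5 mm thick; floor 5 mm above the bench, rim 10 mm above the bench. Origin: centre of the underside, at bench height; x and y along the sides, z up.
- tray_c: the second largest of four square wooden trays, open at the top and lined with blue felt, fixed to the bench; home of the 54 mm ring. 110 mm square outside, 100 mm square inside, walls 5 mm thick; floor 5 mm above the bench, rim 10 mm above the bench. Origin: centre of the underside, at bench height; x and y along the sides, z up.
- tray_d: the largest of four square wooden trays, open at the top and lined with blue felt, fixed to the bench; home of the 66 mm ring. 124 mm square outside, 114 mm square inside, walls 5 mm thick; floor 5 mm above the bench, rim 10 mm above the bench. Origin: centre of the underside, at bench height; x and y along the sides, z up.
- mat: a bare square black rubber mat, 110 mm square, 3 mm thick, fixed to the bench: the free spot where a ring may be parked. Origin: centre of the underside, at bench height; x and y along the sides, z up.
- v_block: a loose steel V-block (56 x 44 mm, 42 mm high, groove upward along its x, 420 g), a bystander on the bench. Origin: centre of the underside. To be left where it stands. Nothing among the trays is taller than this; taller equipment stands only at the back and far sides of the bench.
Not all that is in view belongs to the job. Leave any orange look-alike of the ring_d alone.

How it is judged (in metres and radians):
At the end, for the whole second after the job is handed in: Every ring lies flat on the floor of its own tray (ring and tray ranked alike by size), its centre within 15 mm of the tray's centre, its underside on the felt (within 3 mm) and level (tilt under 0.1 rad), released and at rest (under 20 mm/s) (horizontal distance between ring_a and tray_a below 0.015 m and z of ring_a in the frame of tray_a between 0.002 and 0.008 m and angle between each of ring_a, ring_b, ring_c, ring_d's own z axis and vertical below 0.1 rad and linear speed of each of ring_a, ring_b, ring_c, ring_d below 0.02 m/s and horizontal distance between ring_b and tray_b below 0.015 m and z of ring_b in the frame of tray_b between 0.002 and 0.008 m and horizontal distance between ring_c and tray_c below 0.015 m and z of ring_c in the frame of tray_c between 0.002 and 0.008 m and horizontal distance between ring_d and tray_d below 0.015 m and z of ring_d in the frame of tray_d between 0.002 and 0.008 m); the robot touches nothing.
It fails at once if a ring is dropped: it moves faster than 0.5 m/s while the fingers do not hold it (a fall of some 13 mm or more) ((linear speed of ring_a above 0.5 m/s and contact force between ring_a and the fingers below 0.2 N) or (linear speed of ring_b above 0.5 m/s and contact force between ring_b and the fingers below 0.2 N) or (linear speed of ring_c above 0.5 m/s and contact force between ring_c and the fingers below 0.2 N) or (linear speed of ring_d above 0.5 m/s and contact force between ring_d and the fingers below 0.2 N)).
It fails at once if a ring or the gripper is slammed down on a tray or the mat (over 80 N on it) (contact force between any of tray_a, tray_b, tray_c, tray_d, mat and anything else above 80 N).
It fails at once if the V-block is shifted by more than 20 mm (distance of v_block from where it was at the start of the episode above 0.02 m).
It also fails if it takes over 136 s, if anything falls off the work surface, if the arm or the gripper's body presses on something with over 40 N, if the wrist force passes 120 N, or if a joint passes its speed limit or range.

## Working session

There is one attempt and no reset: what is moved stays moved. The work goes in short steps, Python scripts to look and compute and a shell command to move; the robot and the scene stay as the last step left them, time stands still between calls to the robot, and variables do not carry over. Pictures are saved under pics/ and viewed, and the job is handed in when it is done.

```bash
ls; mkdir -p pics
python3 - <<'E'
from rig import bot
import cv2
print(bot.get_state())
for n in ["scene","side","wrist"]:
    cv2.imwrite(f"pics/{n}0.png",bot.get_image(n)); print(n,bot.camera_params(n))
E
```

```text
pics
{'clock': 0.0, 'q': array([ 1.20907742,  0.46944744, -0.04857049,  1.53370427,  0.02411351,
        1.14099912, -0.08233965]), 'joint_vel': array([ 2.34442134e-03,  2.98612552e-04,  3.33103467e-04, -2.70067711e-04,
        4.32625520e-04, -3.25492133e-04, -7.28187940e-05]), 'tau': array([ 3.04922642e-04, -5.10295272e+01, -4.67137469e-02, -2.37708807e+01,
        1.06591423e-02,  7.57194852e-03, -8.58840679e-06]), 'eef_pos': array([ 220.33373199, -637.41949342,  238.25290738]), 'eef_rot': array([-3.13962283e+00,  9.64028474e-05,  3.32795034e-01]), 'contact_force': array([ 0.08489962,  0.31760656, -0.202775  ]), 'wrist_torque': array([-0.0260393 , -0.02797169,  0.01093405]), 'gripper_width': 0.9997592675283208}
scene {'fov_y': 46.60630340600589, 'cx': 255.2726621840562, 'cy': 193.15607657047656, 'R': array([[ 0.5832066 ,  0.81232026, -0.00241931],
       [ 0.47121203, -0.34073038, -0.81354903],
       [-0.6616867 ,  0.47332716, -0.58149129]]), 't': array([-377.61603188, -207.48127203, 1549.16274967])}
side {'fov_y': 44.314516075257295, 'cx': 252.4049551961081, 'cy': 193.06506487430164, 'R': array([[-0.97750254, -0.21048014,  0.01367114],
       [-0.14484744,  0.62275271, -0.76889419],
       [ 0.15332321, -0.75357625, -0.63922987]]), 't': array([ 566.51539377,   82.57030526, 1213.71167668])}
wrist {'fov_y': 65.70646984690485, 'cx': 253.98407041068137, 'cy': 197.1266781529679, 'mount': array([[-9.45341336e-04, -9.46298045e-01, -3.23294163e-01,
         8.30964572e+01],
       [ 9.99998242e-01, -3.70957834e-04, -1.83827322e-03,
        -2.92785662e-01],
       [ 1.61962585e-03, -3.23295332e-01,  9.46296732e-01,
        -1.33826071e+02],
       [ 0.00000000e+00,  0.00000000e+00,  0.00000000e+00,
         1.00000000e+00]])}
```

View pics/scene0.png

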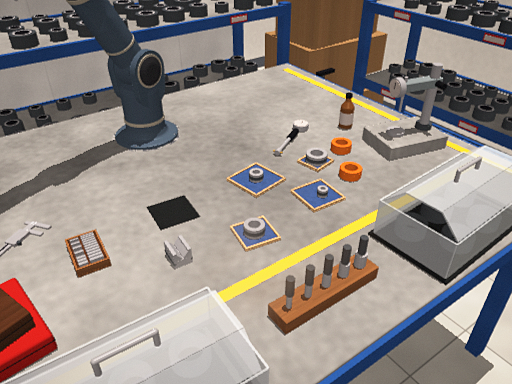

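View pics/side0.png

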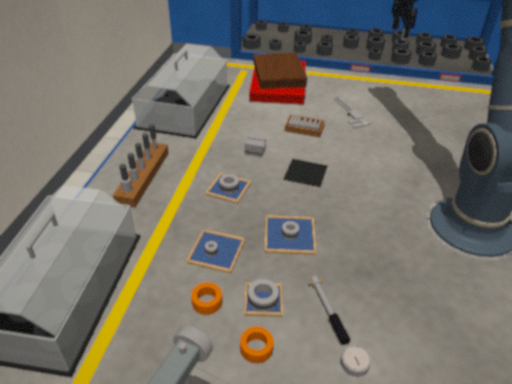

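View pics/wrist0.png

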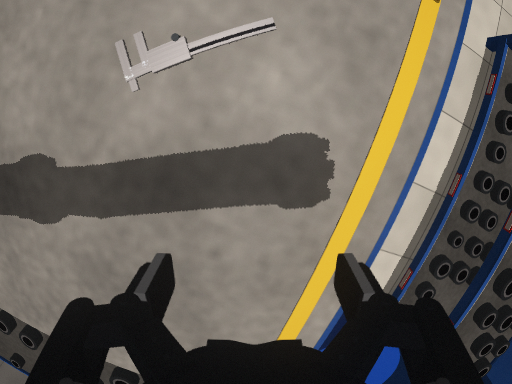

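The scene view shows four blue-felt trays at about (256,179), (318,193), (255,232) and (317,157). Each holds a steel ring. The mat is at (173,212) and the V-block at (178,250). Two orange look-alikes sit at (341,146) and (350,171). In the side view the trays are at (229,187), (290,234), (215,250) and (264,298), with the oranges at (207,298) and (256,344).

```bash
cat > h.py <<'E'
import numpy as np, cv2
from rig import bot
from scipy.spatial.transform import Rotation as Ro
def ray(cam,px,P=None,st=None):
    px=np.atleast_2d(np.asarray(px,float)); P=bot.camera_params(cam)
    f=192/np.tan(np.radians(P['fov_y']/2)); d=(px-[P['cx'],P['cy']])/f
    if cam!='wrist':
        v=np.c_[d,np.ones(len(d))]; R=np.array(P['R']); return -R.T@P['t'], v@R
    th=np.linalg.norm(d,axis=1); s=np.where(th>1e-9,np.sin(th)/np.maximum(th,1e-9),1)
    v=np.c_[d*s[:,None],np.cos(th)]
    M=np.array(P['mount']); T=Ro.from_euler('xyz',st['eef_rot']).as_matrix()
    return T@M[:3,3]+st['eef_pos'], v@M[:3,:3].T@T.T
def onz(cam,px,z,st=None):
    o,v=ray(cam,px,None,st); return (o+v*((z-o[2])/v[:,2])[:,None])[:,:2]
def felts(im,amin=200):
    h=cv2.cvtColor(im,cv2.COLOR_BGR2HSV)
    m=cv2.inRange(h,(95,90,60),(130,255,255))
    c,_=cv2.findContours(m,cv2.RETR_EXTERNAL,cv2.CHAIN_APPROX_NONE)
    return [x[:,0,:] for x in c if cv2.contourArea(x)>amin]
E
python3 - <<'E'
from h import *
for n in ["scene","side"]:
    im=cv2.imread(f"pics/{n}0.png")
    for c in felts(im):
        w=onz(n,c,6)
        r=cv2.minAreaRect(w.astype(np.float32))
        if np.hypot(*r[0])<1200 and max(r[1])<200: print(n,c.mean(0).round(),np.round(r[0],1),np.round(r[1],1),round(r[2],1))
    cv2.imwrite(f"pics/{n}1.png",cv2.resize(im[140:270,150:370] if n=="scene" else im[130:370,140:360],None,fx=3.4 if n=="scene" else 2.4,fy=3.4 if n=="scene" else 2.4,interpolation=cv2.INTER_CUBIC))
print(onz("scene",[[173,212],[178,262]],3),onz("side",[[305,173],[255,150]],3))
E
```

```text
scene [318. 193.] [619.3 232.7] [93.4 92.4] 85.8
scene [255. 178.] [455.3 139.1] [106.4 106.2] 9.7
scene [402. 106.] [378.7 909.9] [156.7 163.6] 89.7
side [216. 250.] [618.7 234.5] [87.4 92. ] 85.9
side [290. 234.] [455. 141.] [106.7  99.6] 9.6
[[ 456.44079764 -131.64627256]
 [ 632.15578156 -208.85332185]] [[ 448.73040562 -118.10816229]
 [ 614.37341345 -199.59674578]]
```

View pics/scene1.png

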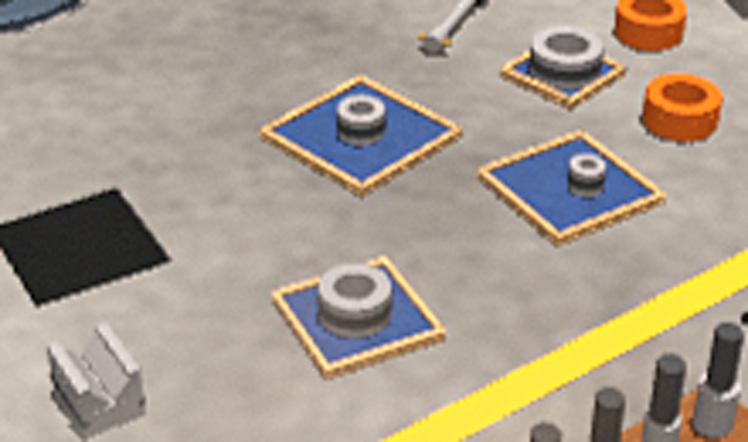

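View pics/side1.png

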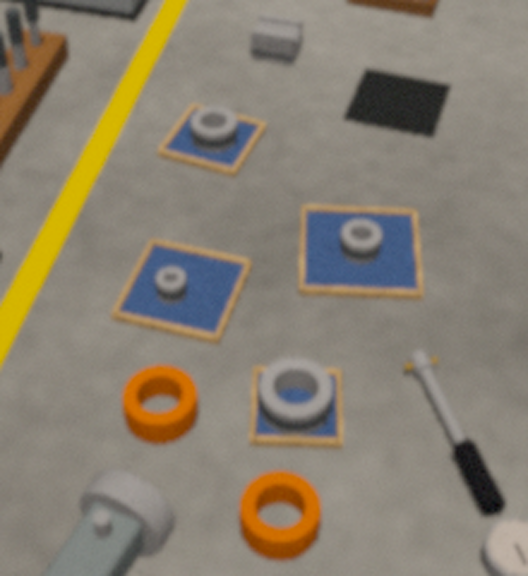

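```bash
cat >> h.py <<'E'
def go(x,y,z,yaw=None):
    s=bot.get_state(); T=Ro.from_euler('xyz',s['eef_rot']); 
    d=T.inv().apply(np.array([x,y,z])-s['eef_pos'])
    yw=s['eef_rot'][2] if yaw is None else yaw
    r=(T.inv()*Ro.from_euler('xyz',[np.pi,0,yw])).as_rotvec()
    print('delta m',np.round(d/1000,4),'rot',np.round(r,4),'rows',round(np.linalg.norm(d)/41.7,1),round(np.linalg.norm(r)/.125,1))
E
python3 - <<'E'
from h import *
print("scene A,B,or1,or2",onz("scene",[[317,157],[255,234],[341,150],[350,176]],5).round())
print("side A,B,or1,or2",onz("side",[[264,300],[229,190],[257,348],[207,302]],5).round())
go(540,180,260,0.6)
E
```

```text
scene A,B,or1,or2 [[472. 366.]
 [658.  -8.]
 [484. 459.]
 [610. 372.]]
side A,B,or1,or2 [[478. 355.]
 [644.  10.]
 [469. 472.]
 [596. 387.]]
delta m [ 0.5692 -0.6683 -0.0206] rot [-1.500e-03 -1.000e-04 -2.672e-01] rows 21.1 2.1
```

```bash
python3 -m jog '{"rotation": [[0,0,-0.267],[0,0,-0.267],[0,0,-0.267],[0,0,-0.267],[0,0,-0.267],[0,0,-0.267],[0,0,-0.267],[0,0,-0.267],[0,0,-0.267],[0,0,-0.267]], "delta_pos": [[0.569,-0.668,-0.02],[0.569,-0.668,-0.02],[0.569,-0.668,-0.02],[0.569,-0.668,-0.02],[0.569,-0.668,-0.02],[0.569,-0.668,-0.02],[0.569,-0.668,-0.02],[0.569,-0.668,-0.02],[0.569,-0.668,-0.02],[0.569,-0.668,-0.02]], "hand": [0,0,0,0,0,0,0,0,0,0]}'; python3 -c "
from h import *
go(540,180,260,0.6)"
```

```text
clock: 0.98
eef_pos: [372.2, -248.0, 249.0]
eef_rot: [-3.14, -0.0, 0.6]
contact_force: [0.6, -0.6, 0.4]
gripper_width: 1.005
delta m [ 0.38   -0.2587 -0.0107] rot [-0.0011 -0.0001 -0.0005] rows 11.0 0.0
```

```bash
python3 -m jog '{"rotation": [[0,0,0],[0,0,0],[0,0,0],[0,0,0],[0,0,0],[0,0,0],[0,0,0],[0,0,0],[0,0,0],[0,0,0]], "delta_pos": [[0.38,-0.259,-0.011],[0.38,-0.259,-0.011],[0.38,-0.259,-0.011],[0.38,-0.259,-0.011],[0.38,-0.259,-0.011],[0.38,-0.259,-0.011],[0.38,-0.259,-0.011],[0.38,-0.259,-0.011],[0.38,-0.259,-0.011],[0.38,-0.259,-0.011]], "hand": [0,0,0,0,0,0,0,0,0,0]}'; python3 -m jog '{"rotation": [[0,0,0],[0,0,0],[0,0,0],[0,0,0]], "delta_pos": [[0.02,-0.015,0],[0.02,-0.015,0],[0.02,-0.015,0],[0.02,-0.015,0]], "hand": [0,0,0,0]}';  python3 -c "
from h import *
go(540,180,260,0.6)
s=bot.get_state(); np.save('s1.npy',s,allow_pickle=True); im=bot.get_image('wrist'); cv2.imwrite('pics/w1.png',im)"
```

```text
clock: 1.82
eef_pos: [523.6, 139.9, 259.1]
eef_rot: [-3.141, 0.0, 0.599]
contact_force: [1.0, -1.1, 0.0]
gripper_width: 0.999
clock: 2.15
eef_pos: [531.4, 162.4, 258.6]
eef_rot: [-3.141, 0.002, 0.598]
contact_force: [0.3, 0.2, 0.5]
gripper_width: 1.001
delta m [ 0.017  -0.0097 -0.0015] rot [-0.0004  0.0019 -0.0017] rows 0.5 0.0
```

View pics/w1.png

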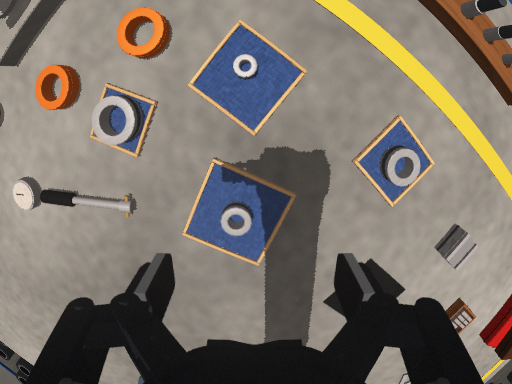

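The wrist view shows all four trays: D (239,212) holding ring_b (237,219), C (247,78) holding ring_a (245,66), B (393,160) holding ring_c (403,167), and A (125,120) holding ring_d (116,122). The orange look-alikes are at (143,33) and (57,87).

```bash
cat >> h.py <<'E'
def trays(im,cam,st=None,vmin=25):
    h=cv2.cvtColor(im,cv2.COLOR_BGR2HSV)
    m=cv2.inRange(h,(100,100,vmin),(130,255,255))
    m=cv2.morphologyEx(m,cv2.MORPH_CLOSE,np.ones((5,5)))
    c,_=cv2.findContours(m,cv2.RETR_EXTERNAL,cv2.CHAIN_APPROX_NONE)
    for x in c:
        if cv2.contourArea(x)<300: continue
        r=cv2.minAreaRect(onz(cam,x[:,0],7,st).astype(np.float32))
        if 60<min(r[1]) and max(r[1])<130: print('tray',x[:,0].mean(0).round(),np.round(r[0],1),np.round(r[1],1),round(r[2],1))
def ring(im,px,R,z,cam='wrist',st=None,w=32,dbg=None):
    """fit circle to bright low-sat top face near px on plane z"""
    x0,y0=[int(v) for v in px]; h=cv2.cvtColor(im,cv2.COLOR_BGR2HSV)
    m=cv2.inRange(h,(0,0,120),(180,60,255)); k=np.zeros_like(m); cv2.circle(k,(x0,y0),w,255,-1); m&=k
    c,_=cv2.findContours(m,cv2.RETR_LIST,cv2.CHAIN_APPROX_NONE)
    for q in c:
        if cv2.contourArea(q)<25: continue
        W=onz(cam,q[:,0],z,st).astype(np.float32); (cc,rr)=cv2.minEnclosingCircle(W); 
        M=cv2.moments(W); print('  ring c',np.round(cc,1),'centroid',np.round([M['m10']/M['m00'],M['m01']/M['m00']],1),'r',round(rr,1))
E
python3 - <<'E'
from h import *
s=np.load('s1.npy',allow_pickle=True).item(); im=cv2.imread('pics/w1.png')
trays(im,'wrist',s)
for n,p,R,z,w in [('b',(237,219),21,31,19),('a',(245,66),15,29,14),('c',(403,167),27,33,21),('d',(114,120),33,35,26)]:
    print(n);ring(im,p,R,z,st=s,w=w)
E
```

```text
tray [236. 212.] [455.  141.4] [111.6 112. ] 9.8
tray [395. 161.] [648.6  -2.2] [82.1 84.1] 80.3
tray [246.  77.] [618.6 234.3] [98.6 98.7] 86.0
b
  ring c [455.  141.4] centroid [455.  141.4] r 12.0
  ring c [455.2 141.2] centroid [455.2 141.3] r 20.9
a
  ring c [627.9 242.8] centroid [627.8 242.8] r 8.0
  ring c [628.  242.8] centroid [627.8 242.8] r 14.7
c
  ring c [647.2  -2.6] centroid [647.2  -2.5] r 16.4
  ring c [646.9  -2.6] centroid [647.   -2.4] r 26.5
d
  ring c [482.3 351.4] centroid [482.1 351.3] r 21.4
  ring c [481.2 353.6] centroid [481.8 352.7] r 34.8
```

```bash
python3 -c "
from h import *
go(455.1,141.3,90,0.6)
s=np.load('s1.npy',allow_pickle=True).item();im=cv2.imread('pics/w1.png')
# tray A wood outer
h=cv2.cvtColor(im,cv2.COLOR_BGR2HSV); m=cv2.inRange(h,(10,70,100),(28,200,255))
k=np.zeros_like(m); k[75:162,82:165]=255; m&=k; ys,xs=np.nonzero(m); print(cv2.minAreaRect(onz('wrist',np.c_[xs,ys],10,s).astype(np.float32)),len(xs))
cv2.imwrite('pics/crop1.png',cv2.resize(im[50:270,70:450],None,fx=2,fy=2))
"
```

```text
delta m [-0.0744 -0.0261  0.1688] rot [-0.0001  0.0017 -0.0029] rows 4.5 0.0
((481.6072998046875, 349.14105224609375), (82.95474243164062, 84.22224426269531), 10.275924682617188) 689
```

View pics/crop1.png

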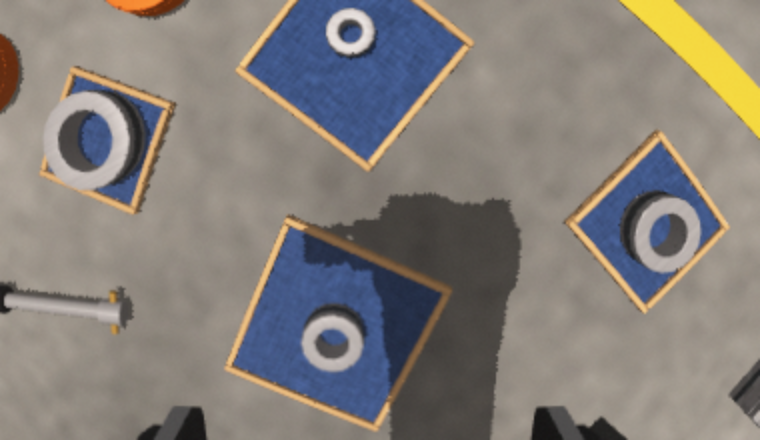

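What could be mistaken for the first ring I want (ring_b, 42 mm) in wrist view w1:
- ring_a at (245,66), measured R 14.7
- ring_c at (403,167), R 26.5
- ring_d at (116,122), R about 34
- the orange rings at (143,33) and (57,87)

Choice: (237,219), R 20.9, grey steel, and the close crop confirms it. The order is a cycle: b→mat, d→D, a→A, c→C, b→B.

```bash
python3 -m jog '{"rotation": [[0,0.002,0],[0,0.002,0],[0,0.002,0],[0,0.002,0],[0,0.002,0],[0,0.002,0],[0,0.002,0]], "delta_pos": [[-0.0744,-0.0261,0.169],[-0.0744,-0.0261,0.169],[-0.0744,-0.0261,0.169],[-0.0744,-0.0261,0.169],[-0.0744,-0.0261,0.169],[-0.0744,-0.0261,0.169],[-0.0744,-0.0261,0.169]], "hand": [60,60,60,60,60,60,60]}' 60;  python3 -c "
from h import *
go(455.1,141.3,17,0.6)
s=bot.get_state(); np.save('s2.npy',s,allow_pickle=True); im=bot.get_image('wrist'); cv2.imwrite('pics/w2.png',im)"
```

```text
clock: 2.78
eef_pos: [455.1, 139.9, 89.9]
eef_rot: [3.141, 0.001, 0.595]
contact_force: [0.0, 0.6, 0.6]
gripper_width: 0.762
delta m [ 0.0009 -0.0012  0.0729] rot [ 0.0003  0.0007 -0.0049] rows 1.7 0.0
```

View pics/w2.png

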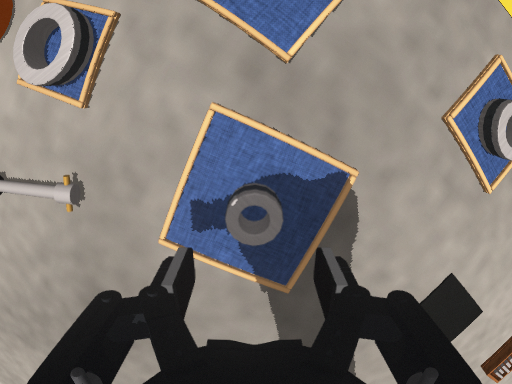

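Ring_b lies centred between the jaws at (254,214), so I'm descending.

```bash
python3 -m jog '{"rotation": [[0,0,0],[0,0,0],[0,0,0],[0,0,0],[0,0,0],[0,0,0]], "delta_pos": [[0.001,-0.001,0.02],[0.001,-0.001,0.04],[0.001,-0.001,0.055],[0.001,-0.001,0.067],[0.001,-0.001,0.073],[0.001,-0.001,0.073]], "hand": [60,60,60,60,60,60]}';  python3 -m jog '{"rotation": [[0,0,0],[0,0,0],[0,0,0],[0,0,0],[0,0,0],[0,0,0]], "delta_pos": [[0,0,0],[0,0,0],[0,0,0],[0,0,0],[0,0,0],[0,0,0]], "hand": [160,160,160,160,160,160]}' 60; python3 -c "
from h import *
s=np.load('s2.npy',allow_pickle=True).item();im=cv2.imread('pics/w2.png')
trays(im,'wrist',s,15);ring(im,(254,214),21,31,st=s,w=30)
cv2.imwrite('pics/w3.png',bot.get_image('wrist'))
"
```

```text
clock: 3.33
eef_pos: [458.7, 142.6, 18.6]
eef_rot: [3.14, -0.004, 0.594]
contact_force: [-1.2, -0.3, 0.5]
gripper_width: 0.763
clock: 3.83
eef_pos: [460.4, 143.2, 20.4]
eef_rot: [3.139, -0.008, 0.594]
contact_force: [0.1, -0.1, 7.1]
gripper_width: 0.462
tray [253. 199.] [455.2 141.1] [111.8 111.9] 9.6
tray [486. 123.] [649.4  -2.2] [82.1 84.9] 80.4
```

View pics/w3.png

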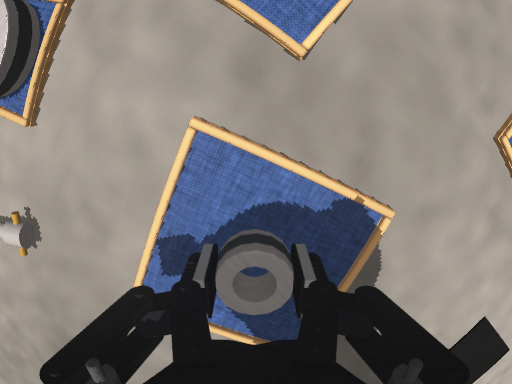

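```bash
python3 -m jog '{"rotation": [[0,0,0],[0,0,0],[0,0,0]], "delta_pos": [[0,0,0],[0,0,0],[0,0,0]], "hand": [160,160,160]}' 60; python3 -c "
from h import *
s=bot.get_state();print(s['q'].round(3),s['contact_force'],s['eef_pos'],s['wrist_torque'].round(2))"
```

```text
clock: 4.13
eef_pos: [460.7, 143.1, 20.8]
eef_rot: [3.138, -0.009, 0.594]
contact_force: [0.0, -0.8, -1.3]
gripper_width: 0.464
[ 0.006  0.531 -0.492  2.144  0.469  0.561 -1.807] [ 0.00538297 -0.77938716 -1.33244902] [460.71599175 143.08781962  20.82104407] [-0.01 -0.02  0.01]
```

```bash
python3 -m jog '{"rotation": [[0,0,0],[0,0,0],[0,0,0],[0,0,0],[0,0,0],[0,0,0],[0,0,0],[0,0,0]], "delta_pos": [[0,0,-0.01],[0,0,-0.02],[0,0,-0.04],[0,0,-0.06],[0,0,-0.08],[0,0,-0.09],[0,0,-0.09],[0,0,-0.09]], "hand": [160,160,160,160,160,160,160,160]}' 60; python3 -c "
from h import *
s=bot.get_state();print(s['eef_pos'],s['eef_rot'],s['contact_force'],s['gripper_width'])
np.save('s4.npy',s,allow_pickle=True)
im=bot.get_image('wrist')
cv2.imwrite('pics/w4.png',im); 
go(456,-125,115,0.6)
for z in (3,): 
  sc=cv2.imread('pics/scene0.png'); m=cv2.inRange(sc,(0,0,0),(45,45,45)); m[:180]=0;m[240:]=0;m[:,:140]=0;m[:,210:]=0
  ys,xs=np.nonzero(m); print(cv2.minAreaRect(onz('scene',np.c_[xs,ys],3).astype(np.float32)))
  sc=cv2.imread('pics/side0.png'); m=cv2.inRange(sc,(0,0,0),(45,45,45)); m[:150]=0;m[195:]=0;m[:,:270]=0;m[:,335:]=0
  ys,xs=np.nonzero(m); print(cv2.minAreaRect(onz('side',np.c_[xs,ys],3).astype(np.float32)))
"
```

```text
clock: 4.8
eef_pos: [460.0, 142.7, 111.2]
eef_rot: [3.138, -0.01, 0.593]
contact_force: [-0.2, -0.1, -2.6]
gripper_width: 0.46
[460.02977781 142.67410849 111.23636154] [ 3.13762656 -0.00997156  0.59348307] [-0.18125788 -0.12883908 -2.63519804] 0.46007696065661224
delta m [-0.1524  0.2198 -0.0051] rot [ 0.0033 -0.0081 -0.0064] rows 6.4 0.1
((453.34600830078125, -131.84979248046875), (107.01962280273438, 106.0650634765625), 83.98011016845703)
((448.27117919921875, -121.88752746582031), (94.35741424560547, 99.21539306640625), 85.28295135498047)
```

View pics/w4.png

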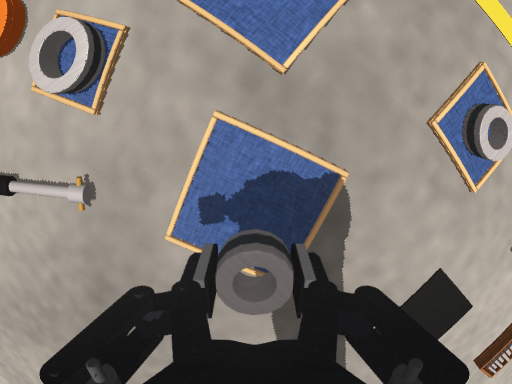

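Ring_b is held level at (255,272), so I'm carrying it to the mat.

```bash
python3 -m jog '{"rotation": [[0.003,-0.008,-0.006],[0.003,-0.008,-0.006],[0.003,-0.008,-0.006],[0.003,-0.008,-0.006],[0.003,-0.008,-0.006],[0.003,-0.008,-0.006],[0.003,-0.008,-0.006],[0.003,-0.008,-0.006],[0.003,-0.008,-0.006],[0.003,-0.008,-0.006]], "delta_pos": [[-0.025,0.036,0],[-0.05,0.072,0],[-0.075,0.108,0],[-0.1,0.144,0],[-0.125,0.18,0],[-0.142,0.205,0],[-0.1524,0.22,0],[-0.1524,0.22,0],[-0.1524,0.22,0],[-0.1524,0.22,0]], "hand": [160,160,160,160,160,160,160,160,160,160]}'; python3 -c "
from h import *
cv2.imwrite('pics/w5.png',bot.get_image('wrist'));cv2.imwrite('pics/sc5.png',bot.get_image('scene')[130:290,120:380]); go(456,-125,24,0.6)"
```

```text
clock: 5.68
eef_pos: [455.6, -124.0, 109.1]
eef_rot: [-3.14, 0.001, 0.601]
contact_force: [0.1, 0.6, -1.6]
gripper_width: 0.462
delta m [-0.0009  0.0014  0.0855] rot [-0.0009  0.      0.0026] rows 2.1 0.0
```

View pics/w5.png

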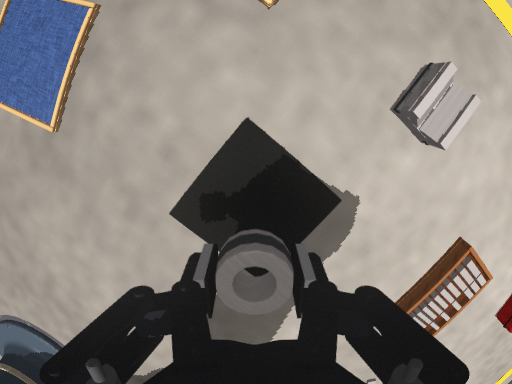

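The ring is over the mat, whose centre is at about (255,195). Now lowering.

```bash
python3 -m jog '{"rotation": [[0,0,0],[0,0,0],[0,0,0],[0,0,0],[0,0,0],[0,0,0],[0,0,0]], "delta_pos": [[0,0,0.02],[0,0,0.04],[0,0,0.06],[0,0,0.073],[0,0,0.08],[0,0,0.084],[0,0,0.084]], "hand": [160,160,160,160,160,160,160]}'; python3 -m jog '{"rotation": [[0,0,0],[0,0,0],[0,0,0],[0,0,0],[0,0,0],[0,0,0]], "delta_pos": [[0,0,0.002],[0,0,0.003],[0,0,0.004],[0,0,0.005],[0,0,0.005],[0,0,0.005]], "hand": [160,160,160,160,160,160]}'
```

```text
clock: 6.37
eef_pos: [455.9, -122.5, 25.1]
eef_rot: [-3.14, 0.0, 0.604]
contact_force: [0.1, 0.7, -1.8]
gripper_width: 0.461
clock: 6.87
eef_pos: [456.0, -122.6, 20.3]
eef_rot: [-3.14, 0.0, 0.604]
contact_force: [0.4, 0.4, -1.5]
gripper_width: 0.466
```

```bash
python3 -m jog '{"rotation": [[0,0,0],[0,0,0],[0,0,0],[0,0,0]], "delta_pos": [[0,0,0.001],[0,0,0.002],[0,0,0.002],[0,0,0.002]], "hand": [160,160,160,160]}'
```

```text
clock: 7.2
eef_pos: [456.0, -122.8, 18.5]
eef_rot: [-3.14, 0.0, 0.604]
contact_force: [-2.1, -0.7, 2.3]
gripper_width: 0.467
```

Contact made. Releasing, then lifting.

```bash
python3 -m jog '{"rotation": [[0,0,0],[0,0,0],[0,0,0],[0,0,0]], "delta_pos": [[0,0,0],[0,0,0],[0,0,0],[0,0,0]], "hand": [130,100,60,60]}';  python3 -m jog '{"rotation": [[0,0,0],[0,0,0],[0,0,0],[0,0,0],[0,0,0],[0,0,0],[0,0,0]], "delta_pos": [[0,0,-0.01],[0,0,-0.03],[0,0,-0.06],[0,0,-0.1],[0,0,-0.1],[0,0,-0.1],[0,0,-0.1]], "hand": [60,60,60,60,60,60,60]}';python3 -c "
from h import *
s=bot.get_state();im=bot.get_image('wrist')
cv2.imwrite('pics/w6.png',im); ring(im,(254,222),21,29,st=s,w=34); go(478,348,130,0.6)"
```

```text
clock: 7.53
eef_pos: [456.2, -122.7, 18.5]
eef_rot: [-3.141, 0.0, 0.604]
contact_force: [0.1, -1.1, 0.0]
gripper_width: 0.765
clock: 8.12
eef_pos: [456.0, -122.9, 118.9]
eef_rot: [-3.141, 0.0, 0.604]
contact_force: [-0.5, -0.2, 0.4]
gripper_width: 0.762
delta m [ 0.2859 -0.3748 -0.0115] rot [-0.0018  0.0011  0.0039] rows 11.3 0.0
```

View pics/w6.png

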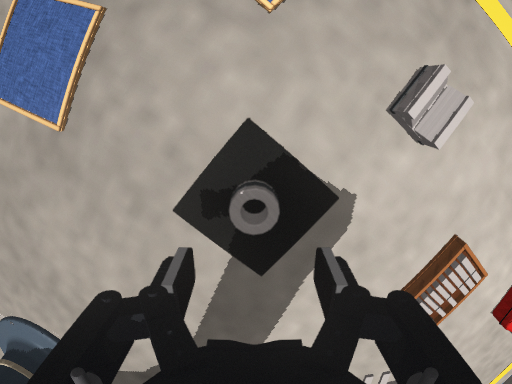

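Ring_b stands flat on the mat at (254,208). On to ring_d over tray A.

```bash
python3 -m jog '{"rotation": [[0,0,0],[0,0,0],[0,0,0],[0,0,0],[0,0,0],[0,0,0],[0,0,0],[0,0,0],[0,0,0],[0,0,0]], "delta_pos": [[0.286,-0.375,-0.012],[0.286,-0.375,-0.012],[0.286,-0.375,-0.012],[0.286,-0.375,-0.012],[0.286,-0.375,-0.012],[0.286,-0.375,-0.012],[0.286,-0.375,-0.012],[0.286,-0.375,-0.012],[0.286,-0.375,-0.012],[0.286,-0.375,-0.012]], "hand": [0,0,0,0,0,0,0,0,0,0]}'; python3 -c "
from h import *
go(480,348,130,0.6)"
```

```text
clock: 9.0
eef_pos: [474.3, 294.7, 127.5]
eef_rot: [-3.14, 0.005, 0.604]
contact_force: [0.9, -0.7, 0.1]
gripper_width: 1.001
delta m [ 0.035  -0.0406 -0.0026] rot [-0.002   0.0046  0.0043] rows 1.3 0.1
```

```bash
sed -i 's/(0,0,120),(180,60,255)/(0,0,VM),(180,60,255)/; s/^def ring/VM=70\ndef ring/' h.py;  python3 -m jog '{"rotation": [[0,0.005,0.004],[0,0.005,0.004],[0,0.005,0.004],[0,0.005,0.004],[0,0.005,0.004]], "delta_pos": [[0.035,-0.04,-0.002],[0.035,-0.04,-0.002],[0.035,-0.04,-0.002],[0.035,-0.04,-0.002],[0.035,-0.04,-0.002]], "hand": [0,0,0,0,0]}'; python3 -c "
from h import *
go(482,352,21,0.6)
s=bot.get_state();im=bot.get_image('wrist');np.save('s7.npy',s,allow_pickle=True)
cv2.imwrite('pics/w7.png',im); ring(im,(254,215),33,35,st=s,w=45);trays(im,'wrist',s)"
```

```text
clock: 9.42
eef_pos: [480.1, 345.4, 128.0]
eef_rot: [-3.141, 0.003, 0.599]
contact_force: [0.1, -0.5, -0.7]
gripper_width: 0.999
delta m [ 0.0056 -0.0043  0.107 ] rot [-0.0007  0.003  -0.0009] rows 2.6 0.0
  ring c [485.8 354.2] centroid [486.4 354.5] r 19.3
  ring c [469.2 338.9] centroid [469.2 340.1] r 40.6
tray [425. 140.] [617.9 235.2] [96.6 97.9] 85.9
```

View pics/w7.png

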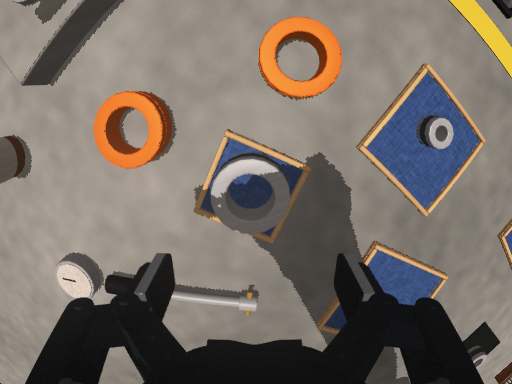

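Wrist view w7: tray A has corners (228,131), (310,167), (272,242) and (195,211). Ring_d's top outline spans columns 211–290 and rows 155–236. The orange rings at (131,130) and (300,57) are well clear.

```bash
python3 -c "
from h import *
s=np.load('s7.npy',allow_pickle=True).item()
W=onz('wrist',[[211,195],[290,195],[250,155],[250,236]],35,s);print(W.round(1)); print((W[0]+W[1])/2,(W[2]+W[3])/2,np.linalg.norm(W[0]-W[1]),np.linalg.norm(W[2]-W[3]),onz('wrist',[[250.5,195.5]],35,s))
C=onz('wrist',[[228,131],[310,167],[272,242],[195,211]],10,s);print(C.round(1),C.mean(0))
go(482,352,21,0.6)
im=cv2.imread('pics/w7.png');cv2.imwrite('pics/w7c.png',cv2.resize(im[120:250,180:320],None,fx=4,fy=4))"
```

```text
[[466.  379. ]
 [502.1 326.2]
 [510.9 371.1]
 [453.4 332.3]]
[484.04528363 352.560786  ] [482.14577533 351.71631667] 63.920316812541486 69.39551079141718 [[483.71810959 352.26807039]]
[[513.5 395.9]
 [527.8 319.5]
 [449.3 304.7]
 [435.1 381.7]] [481.44653277 350.45334854]
delta m [ 0.0055 -0.0048  0.1074] rot [-0.0006  0.0024 -0.0018] rows 2.6 0.0
```

View pics/w7c.png

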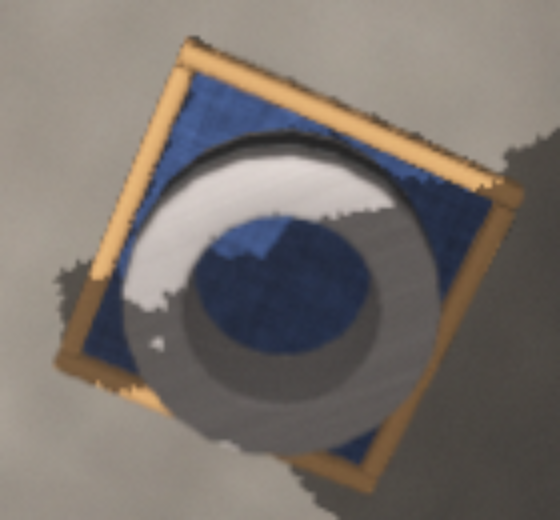

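```bash
python3 -m jog '{"rotation": [[0,0.002,0],[0,0.002,0],[0,0.002,0],[0,0.002,0],[0,0.002,0]], "delta_pos": [[0.003,-0.004,0.02],[0.005,-0.005,0.04],[0.005,-0.005,0.06],[0.005,-0.005,0.068],[0.005,-0.005,0.068]], "hand": [0,0,0,0,0]}'; python3 -c "
from h import *
go(482.3,351.5,20,0.6)
s=bot.get_state();im=bot.get_image('wrist')
cv2.imwrite('pics/w8.png',im)"
```

```text
clock: 9.88
eef_pos: [481.0, 349.1, 58.3]
eef_rot: [3.141, 0.005, 0.596]
contact_force: [0.1, -0.1, -0.1]
gripper_width: 0.999
delta m [ 0.0027 -0.0013  0.0383] rot [ 0.0005  0.0053 -0.0038] rows 0.9 0.1
```

View pics/w8.png

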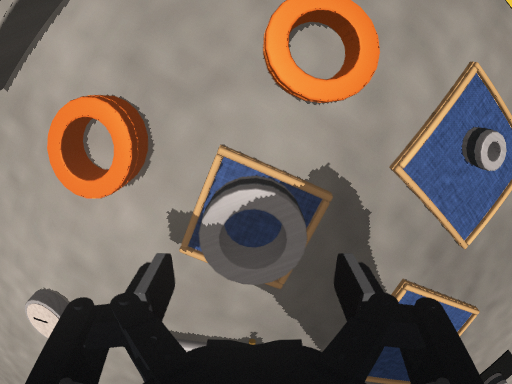

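Ring_d at (254,232) is centred between the jaws (155–355). Descending.

```bash
python3 -m jog '{"rotation": [[0,0.005,-0.003],[0,0.005,-0.003],[0,0.005,-0.003],[0,0.005,-0.003],[0,0.005,-0.003]], "delta_pos": [[0.002,-0.001,0.015],[0.002,-0.001,0.028],[0.002,-0.001,0.035],[0.002,-0.001,0.038],[0.002,-0.001,0.038]], "hand": [0,0,0,0,0]}';python3 -m jog '{"rotation": [[0,0,0],[0,0,0],[0,0,0],[0,0,0],[0,0,0],[0,0,0]], "delta_pos": [[0,0,0],[0,0,0],[0,0,0],[0,0,0],[0,0,0],[0,0,0]], "hand": [90,90,90,90,90,90]}' 90;  python3 -c "
from h import *
im=bot.get_image('wrist')
cv2.imwrite('pics/w9.png',im)"
```

```text
clock: 10.35
eef_pos: [482.3, 351.8, 21.3]
eef_rot: [3.141, -0.001, 0.6]
contact_force: [0.1, 0.8, 0.4]
gripper_width: 0.999
clock: 10.85
eef_pos: [482.9, 352.2, 22.9]
eef_rot: [3.141, -0.003, 0.6]
contact_force: [-1.6, -2.2, 5.7]
gripper_width: 0.732
```

View pics/w9.png

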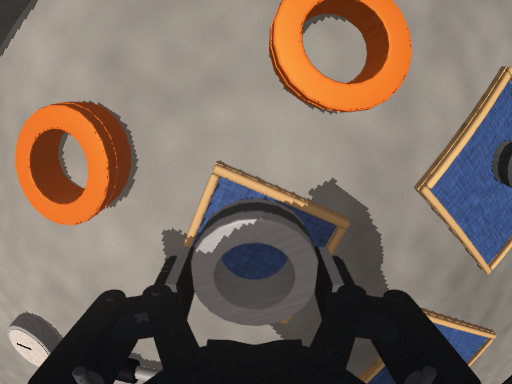

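```bash
python3 -m jog '{"rotation": [[0,0,0],[0,0,0],[0,0,0],[0,0,0],[0,0,0],[0,0,0],[0,0,0],[0,0,0]], "delta_pos": [[0,0,0],[0,0,0],[0,0,-0.005],[0,0,-0.015],[0,0,-0.03],[0,0,-0.045],[0,0,-0.055],[0,0,-0.055]], "hand": [130,130,130,130,130,130,130,130]}' 90;  python3 -c "
from h import *
s=bot.get_state();print(s['contact_force'],s['gripper_width'])
im=bot.get_image('wrist')
cv2.imwrite('pics/w10.png',im); go(458,144,110,0.6)"
```

```text
clock: 11.57
eef_pos: [483.8, 353.4, 80.6]
eef_rot: [3.141, -0.008, 0.6]
contact_force: [-0.6, 0.9, -4.6]
gripper_width: 0.728
[-0.63986099  0.91259066 -4.64618005] 0.7277154851397087
delta m [-0.1385  0.1581 -0.0314] rot [ 0.0007 -0.0058 -0.0004] rows 5.1 0.0
```

View pics/w10.png

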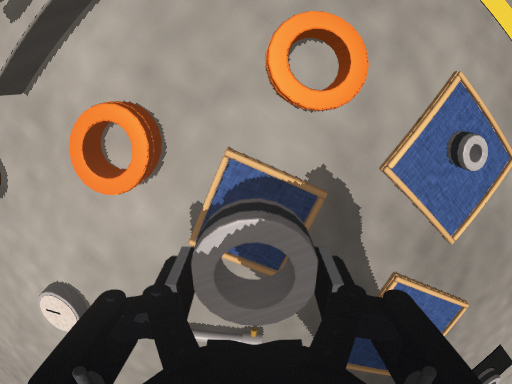

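Ring_d is lifted level, with its weight on the wrist. Carrying it to tray D.

```bash
python3 -m jog '{"rotation": [[0,-0.006,0],[0,-0.006,0],[0,-0.006,0],[0,-0.006,0],[0,-0.006,0],[0,-0.006,0],[0,-0.006,0],[0,-0.006,0],[0,-0.006,0],[0,-0.006,0]], "delta_pos": [[-0.01,0.01,-0.01],[-0.035,0.04,-0.025],[-0.06,0.07,-0.03],[-0.085,0.1,-0.03],[-0.11,0.13,-0.03],[-0.13,0.15,-0.03],[-0.142,0.158,-0.03],[-0.142,0.158,-0.03],[-0.142,0.158,-0.03],[-0.142,0.158,-0.03]], "hand": [130,130,130,130,130,130,130,130,130,130]}' 90;  python3 -c "
from h import *
s=bot.get_state()
im=bot.get_image('wrist')
cv2.imwrite('pics/w11.png',im); trays(im,'wrist',s);go(456,142,30,0.6)"
```

```text
clock: 12.45
eef_pos: [455.2, 143.0, 108.5]
eef_rot: [-3.142, -0.0, 0.6]
contact_force: [-0.5, 1.0, -4.6]
gripper_width: 0.733
tray [254. 182.] [455.1 141.3] [111.7 111.9] 9.5
tray [477. 124.] [648.2  -1.9] [82.3 82.7] 80.5
tray [79. 51.] [480.4 350.1] [70.8 68.9] 10.5
delta m [-0.0002  0.0016  0.0785] rot [-0.0001 -0.0006  0.0012] rows 1.9 0.0
```

View pics/w11.png

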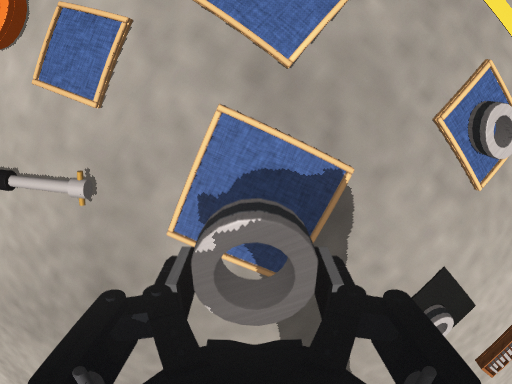

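Tray A is empty at (79,51), and ring_d is above tray D. Lowering in stages.

```bash
python3 -m jog '{"rotation": [[0,0,0],[0,0,0],[0,0,0],[0,0,0],[0,0,0],[0,0,0],[0,0,0]], "delta_pos": [[0,0.001,0.02],[0,0.001,0.04],[0,0.001,0.06],[0,0.001,0.07],[0,0.001,0.077],[0,0.001,0.079],[0,0.001,0.079]], "hand": [130,130,130,130,130,130,130]}'; python3 -m jog '{"rotation": [[0,0,0],[0,0,0],[0,0,0],[0,0,0],[0,0,0],[0,0,0]], "delta_pos": [[0,0,0.002],[0,0,0.003],[0,0,0.004],[0,0,0.005],[0,0,0.005],[0,0,0.005]], "hand": [130,130,130,130,130,130]}'
```

```text
clock: 13.08
eef_pos: [456.1, 143.3, 29.5]
eef_rot: [-3.141, -0.001, 0.602]
contact_force: [0.6, -0.4, -5.1]
gripper_width: 0.725
clock: 13.58
eef_pos: [456.2, 143.2, 24.7]
eef_rot: [-3.141, -0.001, 0.602]
contact_force: [0.2, 0.8, -5.0]
gripper_width: 0.728
```

```bash
python3 -m jog '{"rotation": [[0,0,0],[0,0,0],[0,0,0],[0,0,0]], "delta_pos": [[0,0.0005,0.001],[0,0.0005,0.002],[0,0.0005,0.002],[0,0.0005,0.002]], "hand": [130,130,130,130]}'
```

```text
clock: 13.92
eef_pos: [456.6, 142.7, 22.9]
eef_rot: [3.141, -0.001, 0.602]
contact_force: [-1.2, -1.0, 0.7]
gripper_width: 0.727
```

```bash
python3 -m jog '{"rotation": [[0,0,0],[0,0,0],[0,0,0],[0,0,0],[0,0,0]], "delta_pos": [[0,0,0],[0,0,0],[0,0,0],[0,0,0],[0,0,0]], "hand": [60,30,0,0,0]}';  python3 -m jog '{"rotation": [[0,0,0],[0,0,0],[0,0,0],[0,0,0],[0,0,0],[0,0,0],[0,0,0]], "delta_pos": [[0,0,-0.01],[0,0,-0.03],[0,0,-0.06],[0,0,-0.1],[0,0,-0.1],[0,0,-0.1],[0,0,-0.1]], "hand": [0,0,0,0,0,0,0]}';python3 -c "
from h import *
s=bot.get_state();im=bot.get_image('wrist')
cv2.imwrite('pics/w12.png',im); trays(im,'wrist',s,12);ring(im,(254,215),33,35,st=s,w=50); go(628,242.8,110,0.6)"
```

```text
clock: 14.33
eef_pos: [457.0, 143.0, 23.2]
eef_rot: [3.141, -0.002, 0.602]
contact_force: [0.6, 0.1, -0.1]
gripper_width: 1.0
clock: 14.92
eef_pos: [456.7, 142.5, 123.6]
eef_rot: [3.141, -0.002, 0.602]
contact_force: [-0.3, 0.1, -0.1]
gripper_width: 0.998
tray [254. 191.] [455.  141.1] [112.1 112. ] 9.5
tray [467. 123.] [648.3  -2. ] [82.2 82.9] 80.4
tray [86. 54.] [480.6 350.1] [71.  69.2] 10.3
  ring c [408.3 127.9] centroid [406.8 128.7] r 16.1
  ring c [460.3 146.3] centroid [460.5 146.3] r 18.7
  ring c [456.4 143.6] centroid [456.4 143.5] r 33.4
delta m [0.1985 0.0145 0.013 ] rot [ 0.0003 -0.0007  0.0018] rows 4.8 0.0
```

View pics/w12.png

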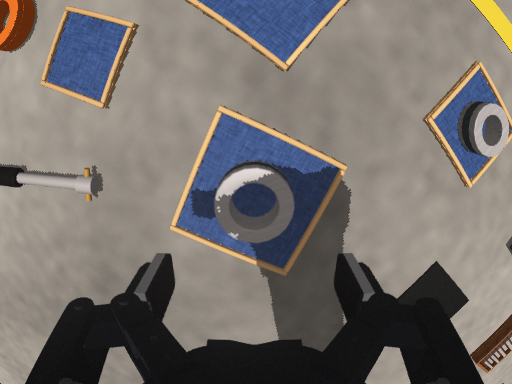

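Ring_d sits in tray D at (254,202), about 3 mm off centre. Next is ring_a in tray C.

```bash
python3 -m jog '{"rotation": [[0,0,0],[0,0,0],[0,0,0],[0,0,0],[0,0,0],[0,0,0],[0,0,0],[0,0,0]], "delta_pos": [[0.198,0.0145,0.013],[0.198,0.0145,0.013],[0.198,0.0145,0.013],[0.198,0.0145,0.013],[0.198,0.0145,0.013],[0.198,0.0145,0.013],[0.198,0.0145,0.013],[0.198,0.0145,0.013]], "hand": [80,80,80,80,80,80,80,80]}' 60; python3 -c "
from h import *
s=bot.get_state();im=bot.get_image('wrist')
cv2.imwrite('pics/w13.png',im); trays(im,'wrist',s,12);ring(im,(254,208),15,29,st=s,w=30); go(628,242.8,17,0.6)"
```

```text
clock: 15.63
eef_pos: [625.9, 241.9, 108.1]
eef_rot: [-3.141, 0.003, 0.603]
contact_force: [0.1, -0.4, -0.2]
gripper_width: 0.689
tray [439. 282.] [655.7  -2.4] [79.4 70.8] 80.7
tray [ 89. 251.] [480.9 350.3] [67.9 69.7] 10.4
tray [256. 205.] [619.2 234.8] [97.8 98.1] 85.9
  ring c [631.6 245.5] centroid [631.7 245.3] r 5.7
  ring c [629.  243.4] centroid [628.9 243.5] r 15.3
delta m [0.0026 0.0003 0.0918] rot [0.0001 0.0026 0.0023] rows 2.2 0.0
```

View pics/w13.png

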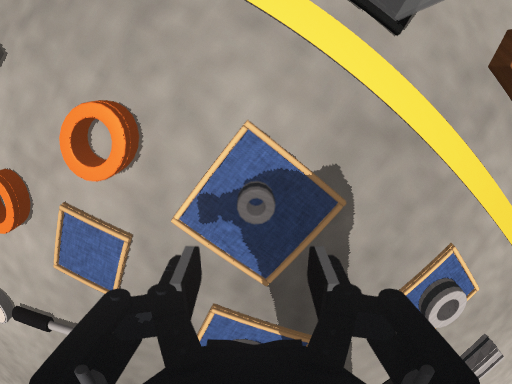

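Ring_a at (256,204) is centred between the jaws.

```bash
python3 -m jog '{"rotation": [[0,0.003,0.002],[0,0.003,0.002],[0,0.003,0.002],[0,0.003,0.002],[0,0.003,0.002],[0,0.003,0.002],[0,0.003,0.002]], "delta_pos": [[0.002,0,0.02],[0.002,0,0.04],[0.002,0,0.06],[0.002,0,0.075],[0.002,0,0.085],[0.002,0,0.09],[0.002,0,0.09]], "hand": [80,80,80,80,80,80,80]}';  python3 -m jog '{"rotation": [[0,0,0],[0,0,0],[0,0,0],[0,0,0],[0,0,0],[0,0,0],[0,0,0]], "delta_pos": [[0,0,0],[0,0,0],[0,0,0],[0,0,0],[0,0,0],[0,0,0],[0,0,0]], "hand": [200,200,200,200,200,200,200]}' 50; python3 -c "
from h import *
cv2.imwrite('pics/w14.png',bot.get_image('wrist'))"
```

```text
clock: 16.27
eef_pos: [626.6, 242.1, 17.9]
eef_rot: [-3.141, 0.001, 0.6]
contact_force: [0.8, 0.5, 0.3]
gripper_width: 0.689
clock: 16.85
eef_pos: [627.4, 242.6, 19.3]
eef_rot: [3.141, -0.001, 0.6]
contact_force: [-0.4, -0.2, 6.5]
gripper_width: 0.334
```

View pics/w14.png

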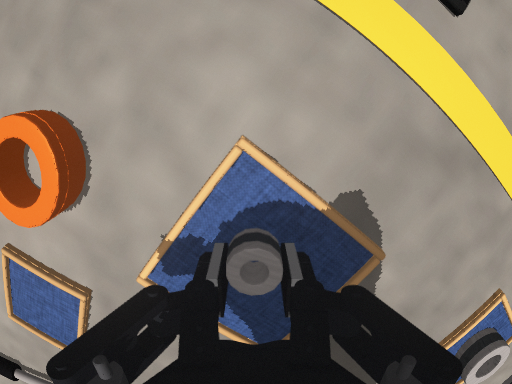

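Gripped at 0.334, about 28 mm. Lifting.

```bash
python3 -m jog '{"rotation": [[0,0,0],[0,0,0],[0,0,0],[0,0,0],[0,0,0],[0,0,0],[0,0,0],[0,0,0],[0,0,0]], "delta_pos": [[0,0,0],[0,0,-0.005],[0,0,-0.015],[0,0,-0.03],[0,0,-0.05],[0,0,-0.07],[0,0,-0.085],[0,0,-0.09],[0,0,-0.09]], "hand": [200,200,200,200,200,200,200,200,200]}' 50; python3 -c "
from h import *
im=bot.get_image('wrist')
cv2.imwrite('pics/w15.png',im); go(481,350,110,0.6)"
```

```text
clock: 17.65
eef_pos: [628.3, 243.1, 111.7]
eef_rot: [3.14, -0.004, 0.6]
contact_force: [-1.0, -0.0, -1.5]
gripper_width: 0.335
delta m [-0.0602 -0.1714 -0.0002] rot [ 0.0009 -0.0016  0.0001] rows 4.4 0.0
```

View pics/w15.png

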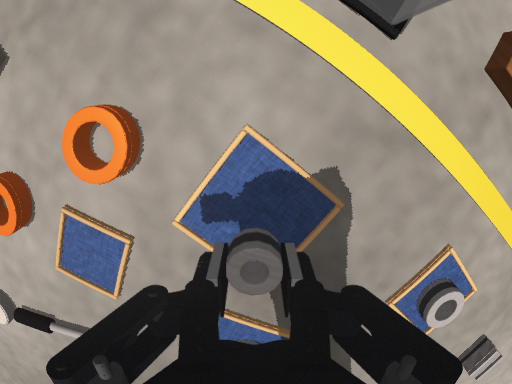

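```bash
python3 -m jog '{"rotation": [[0,0,0],[0,0,0],[0,0,0],[0,0,0],[0,0,0],[0,0,0],[0,0,0],[0,0,0],[0,0,0]], "delta_pos": [[-0.01,-0.028,0],[-0.02,-0.06,0],[-0.032,-0.09,0],[-0.042,-0.12,0],[-0.052,-0.15,0],[-0.0602,-0.1714,0],[-0.0602,-0.1714,0],[-0.0602,-0.1714,0],[-0.0602,-0.1714,0]], "hand": [200,200,200,200,200,200,200,200,200]}' 50; python3 -c "
from h import *
s=bot.get_state();im=bot.get_image('wrist')
cv2.imwrite('pics/w16.png',im); trays(im,'wrist',s,12); go(481,350,25,0.6)"
```

```text
clock: 18.45
eef_pos: [481.3, 349.0, 108.8]
eef_rot: [3.14, -0.0, 0.599]
contact_force: [0.9, -0.1, -0.6]
gripper_width: 0.333
tray [251. 195.] [480.6 351.2] [69.9 70.3] 10.7
tray [436. 147.] [617.7 235.2] [96.4 97.9] 85.8
delta m [ 0.     -0.0018  0.0839] rot [ 0.0018 -0.0003 -0.0019] rows 2.0 0.0
```

View pics/w16.png

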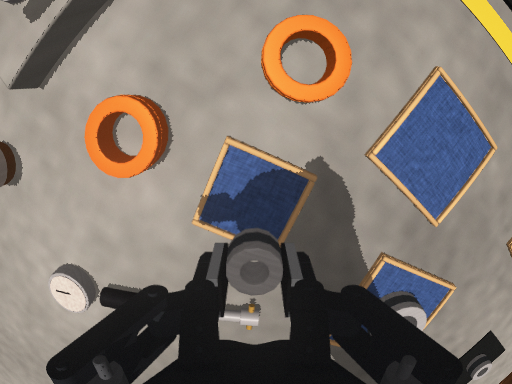

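Tray A is at (251,195) with the ring above it. Lowering.

```bash
python3 -m jog '{"rotation": [[0,0,0],[0,0,0],[0,0,0],[0,0,0],[0,0,0],[0,0,0],[0,0,0]], "delta_pos": [[0.0005,-0.002,0.02],[0.0005,-0.002,0.04],[0.0005,-0.002,0.06],[0.0005,-0.002,0.072],[0.0005,-0.002,0.08],[0.0005,-0.002,0.084],[0.0005,-0.002,0.084]], "hand": [200,200,200,200,200,200,200]}'; python3 -m jog '{"rotation": [[0,0,0],[0,0,0],[0,0,0],[0,0,0],[0,0,0],[0,0,0]], "delta_pos": [[0,0,0.002],[0,0,0.003],[0,0,0.004],[0,0,0.005],[0,0,0.005],[0,0,0.005]], "hand": [200,200,200,200,200,200]}'
```

```text
clock: 19.08
eef_pos: [481.5, 350.0, 24.3]
eef_rot: [3.14, 0.001, 0.597]
contact_force: [-0.4, -0.4, -0.6]
gripper_width: 0.329
clock: 19.58
eef_pos: [481.6, 350.1, 19.5]
eef_rot: [3.14, 0.0, 0.597]
contact_force: [-0.2, -0.0, -0.7]
gripper_width: 0.335
```

```bash
python3 -m jog '{"rotation": [[0,0,0],[0,0,0],[0,0,0]], "delta_pos": [[0,0,0.0007],[0,0,0.001],[0,0,0.001]], "hand": [200,200,200]}'
```

```text
clock: 19.83
eef_pos: [481.6, 350.2, 19.3]
eef_rot: [3.139, 0.0, 0.597]
contact_force: [-0.7, -0.9, 4.8]
gripper_width: 0.331
```

Contact made. Releasing.

```bash
python3 -m jog '{"rotation": [[0,0,0],[0,0,0],[0,0,0],[0,0,0]], "delta_pos": [[0,0,0],[0,0,0],[0,0,0],[0,0,0]], "hand": [150,130,125,125]}';  python3 -m jog '{"rotation": [[0,0,0],[0,0,0],[0,0,0],[0,0,0],[0,0,0],[0,0,0],[0,0,0]], "delta_pos": [[0,0,-0.01],[0,0,-0.03],[0,0,-0.06],[0,0,-0.1],[0,0,-0.1],[0,0,-0.1],[0,0,-0.1]], "hand": [125,125,125,60,60,60,60]}';python3 -c "
from h import *
s=bot.get_state();im=bot.get_image('wrist')
cv2.imwrite('pics/w17.png',im); trays(im,'wrist',s,12);ring(im,(254,208),15,29,st=s,w=24); go(647.2,-2.5,115,0.6)"
```

```text
clock: 20.17
eef_pos: [481.7, 350.2, 19.3]
eef_rot: [3.139, -0.0, 0.597]
contact_force: [-0.5, -0.3, -0.2]
gripper_width: 0.512
clock: 20.75
eef_pos: [481.6, 350.1, 119.7]
eef_rot: [3.139, -0.001, 0.597]
contact_force: [-0.2, -0.2, -0.7]
gripper_width: 0.767
tray [253. 194.] [480.7 351.2] [69.8 70.3] 10.6
tray [430. 145.] [617.8 235.2] [96.7 97.8] 85.9
  ring c [485.8 353.6] centroid [485.5 353.5] r 5.6
  ring c [482.8 352. ] centroid [482.8 352. ] r 15.3
delta m [-0.0608  0.3846  0.0049] rot [ 0.0028  0.0012 -0.0027] rows 9.3 0.0
```

View pics/w17.png

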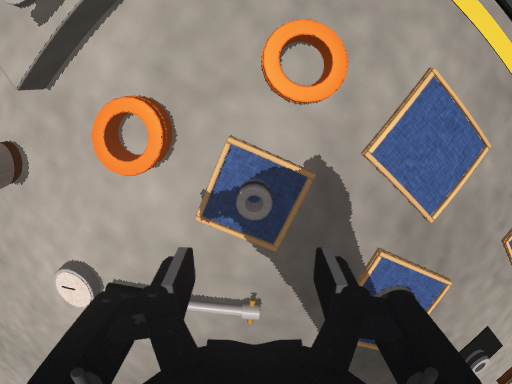

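Ring_a is flat in tray A at (254,201), about 2 mm off centre. Ring_c in tray B is next, with the jaws fully open.

```bash
python3 -m jog '{"rotation": [[0.003,0,-0.003],[0.003,0,-0.003],[0.003,0,-0.003],[0.003,0,-0.003],[0.003,0,-0.003],[0.003,0,-0.003],[0.003,0,-0.003],[0.003,0,-0.003],[0.003,0,-0.003],[0.003,0,-0.003]], "delta_pos": [[-0.061,0.385,0.005],[-0.061,0.385,0.005],[-0.061,0.385,0.005],[-0.061,0.385,0.005],[-0.061,0.385,0.005],[-0.061,0.385,0.005],[-0.061,0.385,0.005],[-0.061,0.385,0.005],[-0.061,0.385,0.005],[-0.061,0.385,0.005]], "hand": [15,15,15,15,15,15,15,15,15,15]}' 80; python3 -m jog '{"rotation": [[0,0,0],[0,0,0],[0,0,0]], "delta_pos": [[0,0,0],[0,0,0],[0,0,0]], "hand": [15,15,15]}'; python3 -c "
from h import *
go(647.2,-2.5,115,0.6)"
```

```text
clock: 21.63
eef_pos: [648.5, -11.9, 112.6]
eef_rot: [3.139, 0.005, 0.591]
contact_force: [0.6, -0.9, 0.3]
gripper_width: 0.944
clock: 21.88
eef_pos: [647.2, -9.9, 111.6]
eef_rot: [-3.141, 0.007, 0.593]
contact_force: [-0.8, 1.4, -0.9]
gripper_width: 0.94
delta m [ 0.0041 -0.0061 -0.0034] rot [-0.0004  0.0066 -0.0069] rows 0.2 0.1
```

```bash
python3 -m jog '{"rotation": [[0,0.007,-0.007],[0,0.007,-0.007],[0,0.007,-0.007],[0,0.007,-0.007]], "delta_pos": [[0.004,-0.006,0],[0.004,-0.006,0],[0.004,-0.006,0],[0.004,-0.006,0]], "hand": [15,15,15,15]}'; python3 -c "
from h import *
s=bot.get_state();im=bot.get_image('wrist')
cv2.imwrite('pics/w18.png',im); trays(im,'wrist',s,12);ring(im,(254,205),27,33,st=s,w=42); go(647.2,-2.5,18,0.6)"
```

```text
clock: 22.22
eef_pos: [646.9, -0.9, 111.8]
eef_rot: [-3.141, -0.001, 0.603]
contact_force: [0.4, 0.1, -1.5]
gripper_width: 0.94
tray [ 62. 252.] [455.7 140.2] [108.6 111.1] 9.6
tray [257. 194.] [649.8  -2.4] [84. 84.] 80.3
tray [41. 89.] [618.7 235. ] [99.4 98.7] 86.0
  ring c [648.4  -3.3] centroid [651.8  -1.1] r 15.5
  ring c [648.7  -2.7] centroid [648.6  -2.9] r 27.4
delta m [-0.0004  0.0008  0.0938] rot [-0.0002 -0.0005  0.0017] rows 2.2 0.0
```

View pics/w18.png

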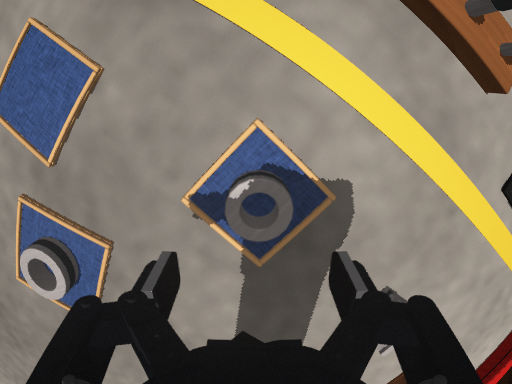

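Ring_c at (258,206) is between the jaws in tray B (258,194). Descending.

```bash
python3 -m jog '{"rotation": [[0,0,0],[0,0,0],[0,0,0],[0,0,0],[0,0,0],[0,0,0],[0,0,0]], "delta_pos": [[0,0.002,0.02],[0,0.002,0.04],[0,0.002,0.06],[0,0.002,0.075],[0,0.002,0.085],[0,0.002,0.092],[0,0.002,0.092]], "hand": [15,15,15,15,15,15,15]}';  python3 -m jog '{"rotation": [[0,0,0],[0,0,0],[0,0,0],[0,0,0],[0,0,0],[0,0,0],[0,0,0]], "delta_pos": [[0,0,0],[0,0,0],[0,0,0],[0,0,0],[0,0,0],[0,0,0],[0,0,0]], "hand": [150,150,150,150,150,150,150]}' 80; python3 -c "
from h import *
cv2.imwrite('pics/w19.png',bot.get_image('wrist'))"
```

```text
clock: 22.85
eef_pos: [647.5, -3.2, 18.5]
eef_rot: [-3.14, 0.001, 0.602]
contact_force: [-0.2, 0.5, 0.3]
gripper_width: 0.941
clock: 23.43
eef_pos: [648.6, -3.1, 20.2]
eef_rot: [3.141, -0.001, 0.602]
contact_force: [-0.9, -0.0, 5.6]
gripper_width: 0.603
```

View pics/w19.png

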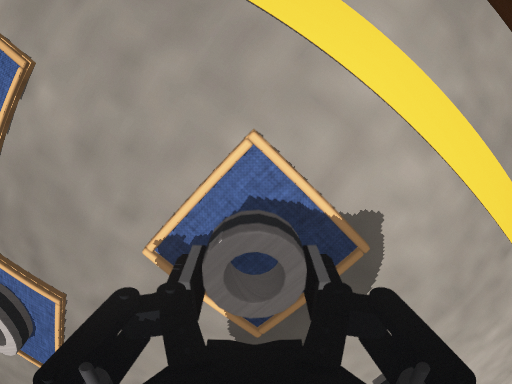

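Ring_c is gripped at 0.603. Lifting it and carrying it toward tray C.

```bash
python3 -m jog '{"rotation": [[0,0,0],[0,0,0],[0,0,0],[0,0,0],[0,0,0],[0,0,0],[0,0,0],[0,0,0],[0,0,0]], "delta_pos": [[0,0,0],[0,0,-0.005],[0,0,-0.015],[0,0,-0.03],[0,0,-0.05],[0,0,-0.07],[0,0,-0.085],[0,0,-0.09],[0,0,-0.09]], "hand": [150,150,150,150,150,150,150,150,150]}' 80; python3 -c "
from h import *
im=bot.get_image('wrist')
cv2.imwrite('pics/w20.png',im); go(619,235,110,0.6)"
```

```text
clock: 24.23
eef_pos: [649.7, -2.9, 112.7]
eef_rot: [3.139, -0.004, 0.602]
contact_force: [-0.4, 0.7, -3.7]
gripper_width: 0.599
delta m [ 0.1103 -0.2132  0.0011] rot [ 0.0012 -0.002   0.0017] rows 5.8 0.0
```

View pics/w20.png

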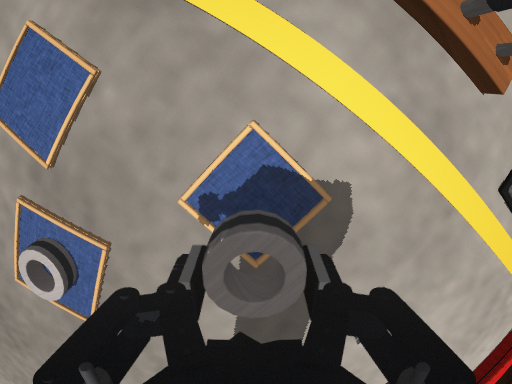

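```bash
python3 -m jog '{"rotation": [[0,0,0],[0,0,0],[0,0,0],[0,0,0],[0,0,0],[0,0,0],[0,0,0],[0,0,0],[0,0,0],[0,0,0]], "delta_pos": [[0.015,-0.03,0],[0.031,-0.06,0],[0.047,-0.09,0],[0.062,-0.12,0],[0.078,-0.15,0],[0.094,-0.18,0],[0.105,-0.204,0],[0.11,-0.213,0],[0.11,-0.213,0],[0.11,-0.213,0]], "hand": [150,150,150,150,150,150,150,150,150,150]}' 80; python3 -c "
from h import *
s=bot.get_state();im=bot.get_image('wrist')
cv2.imwrite('pics/w21.png',im); trays(im,'wrist',s,12); go(619,235,26,0.6)"
```

```text
clock: 25.12
eef_pos: [618.2, 234.2, 109.9]
eef_rot: [3.14, 0.001, 0.603]
contact_force: [-0.3, -0.5, -3.6]
gripper_width: 0.604
tray [248. 329.] [478.6 145.5] [ 61.9 111.3] 9.8
tray [437. 285.] [649.8  -1.7] [80.1 82.7] 80.9
tray [ 84. 242.] [480.8 350.2] [68.  69.7] 10.6
tray [253. 185.] [619.2 234.8] [98.1 98. ] 86.1
delta m [ 0.0016 -0.0022  0.0839] rot [0.0024 0.0006 0.0004] rows 2.0 0.0
```

View pics/w21.png

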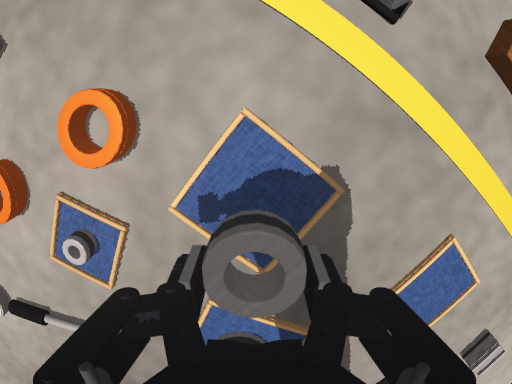

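Ring_c is over the empty tray C at (253,185). Lowering.

```bash
python3 -m jog '{"rotation": [[0.002,0,0],[0.002,0,0],[0.002,0,0],[0.002,0,0],[0.002,0,0],[0.002,0,0],[0.002,0,0]], "delta_pos": [[0.001,-0.001,0.02],[0.001,-0.001,0.04],[0.001,-0.001,0.06],[0.001,-0.001,0.072],[0.001,-0.001,0.08],[0.001,-0.001,0.083],[0.001,-0.001,0.083]], "hand": [150,150,150,150,150,150,150]}'; python3 -m jog '{"rotation": [[0,0,0],[0,0,0],[0,0,0],[0,0,0],[0,0,0],[0,0,0]], "delta_pos": [[0,0,0.002],[0,0,0.003],[0,0,0.004],[0,0,0.005],[0,0,0.005],[0,0,0.005]], "hand": [150,150,150,150,150,150]}'
```

```text
clock: 25.75
eef_pos: [619.4, 232.9, 26.5]
eef_rot: [3.141, 0.001, 0.599]
contact_force: [0.0, 0.8, -3.9]
gripper_width: 0.602
clock: 26.25
eef_pos: [619.4, 233.0, 21.7]
eef_rot: [3.141, 0.001, 0.599]
contact_force: [0.7, 0.2, -3.9]
gripper_width: 0.607
```

```bash
python3 -m jog '{"rotation": [[0,0,0],[0,0,0],[0,0,0],[0,0,0]], "delta_pos": [[0,0,0.001],[0,0,0.0017],[0,0,0.0017],[0,0,0.0017]], "hand": [150,150,150,150]}'
```

```text
clock: 26.58
eef_pos: [619.5, 233.1, 20.3]
eef_rot: [3.141, 0.001, 0.599]
contact_force: [-0.8, -0.7, -0.8]
gripper_width: 0.603
```

```bash
python3 -m jog '{"rotation": [[0,0,0],[0,0,0],[0,0,0],[0,0,0],[0,0,0]], "delta_pos": [[0,0,0.0003],[0,0,0.0003],[0,0,0.0003],[0,0,0.0003],[0,0,0.0003]], "hand": [90,60,30,15,15]}';  python3 -m jog '{"rotation": [[0,0,0],[0,0,0],[0,0,0],[0,0,0],[0,0,0],[0,0,0],[0,0,0]], "delta_pos": [[0,0,-0.01],[0,0,-0.03],[0,0,-0.06],[0,0,-0.1],[0,0,-0.1],[0,0,-0.1],[0,0,-0.1]], "hand": [15,15,15,15,15,15,15]}';python3 -c "
from h import *
s=bot.get_state();im=bot.get_image('wrist')
cv2.imwrite('pics/w22.png',im); trays(im,'wrist',s,12);ring(im,(254,208),27,33,st=s,w=42); go(452,-125.5,115,0.6)"
```

```text
clock: 27.0
eef_pos: [619.7, 233.3, 20.3]
eef_rot: [3.141, 0.0, 0.6]
contact_force: [-0.9, -0.1, 0.4]
gripper_width: 0.937
clock: 27.58
eef_pos: [619.7, 233.1, 120.9]
eef_rot: [3.14, -0.0, 0.599]
contact_force: [0.2, -0.7, -0.7]
gripper_width: 0.942
tray [241. 327.] [463.8 143.5] [ 91.5 111.2] 9.8
tray [431. 278.] [649.   -1.5] [80.2 84.3] 80.5
tray [ 89. 238.] [480.9 350.4] [68.  69.4] 10.4
tray [251. 191.] [619.1 234.8] [98.1 98. ] 85.9
  ring c [623.  236.2] centroid [623.  236.5] r 14.3
  ring c [619.8 234.1] centroid [619.6 234.2] r 27.4
delta m [-0.3402  0.2015  0.0055] rot [ 0.0009  0.0016 -0.0005] rows 9.5 0.0
```

View pics/w22.png

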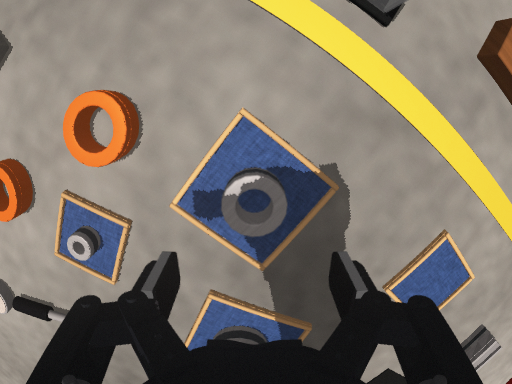

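Ring_c is centred in tray C at (254,203), within 1 mm. Next, ring_b from the mat.

```bash
python3 -m jog '{"rotation": [[0,0,0],[0,0,0],[0,0,0],[0,0,0],[0,0,0],[0,0,0],[0,0,0],[0,0,0],[0,0,0],[0,0,0]], "delta_pos": [[-0.34,0.2015,0.0055],[-0.34,0.2015,0.0055],[-0.34,0.2015,0.0055],[-0.34,0.2015,0.0055],[-0.34,0.2015,0.0055],[-0.34,0.2015,0.0055],[-0.34,0.2015,0.0055],[-0.34,0.2015,0.0055],[-0.34,0.2015,0.0055],[-0.34,0.2015,0.0055]], "hand": [60,60,60,60,60,60,60,60,60,60]}' 60; python3 -c "
from h import *
go(452,-125.5,115,0.6)"
```

```text
clock: 28.47
eef_pos: [448.0, -130.2, 113.4]
eef_rot: [-3.14, 0.007, 0.594]
contact_force: [-0.4, -1.1, -0.1]
gripper_width: 0.763
delta m [ 0.0059 -0.0016 -0.0016] rot [-0.0012  0.0069 -0.0065] rows 0.2 0.1
```

```bash
python3 -m jog '{"rotation": [[0,0.007,-0.006],[0,0.007,-0.006],[0,0.007,-0.006],[0,0.007,-0.006],[0,0.007,-0.006]], "delta_pos": [[0.006,-0.002,0],[0.006,-0.002,0],[0.006,-0.002,0],[0.006,-0.002,0],[0.006,-0.002,0]], "hand": [60,60,60,60,60]}' 60; python3 -c "
from h import *
s=bot.get_state();im=bot.get_image('wrist')
cv2.imwrite('pics/w23.png',im);ring(im,(254,208),21,29,st=s,w=28); go(451,-126,16.5,0.6)"
```

```text
clock: 28.88
eef_pos: [452.5, -123.5, 113.3]
eef_rot: [-3.14, -0.001, 0.603]
contact_force: [-0.0, -0.1, 0.5]
gripper_width: 0.762
  ring c [ 454.8 -122.3] centroid [ 454.6 -122.7] r 9.8
  ring c [ 451.4 -124.6] centroid [ 451.6 -124.7] r 21.4
delta m [-0.0025  0.0012  0.0968] rot [-0.0016 -0.0006  0.0024] rows 2.3 0.0
```

View pics/w23.png

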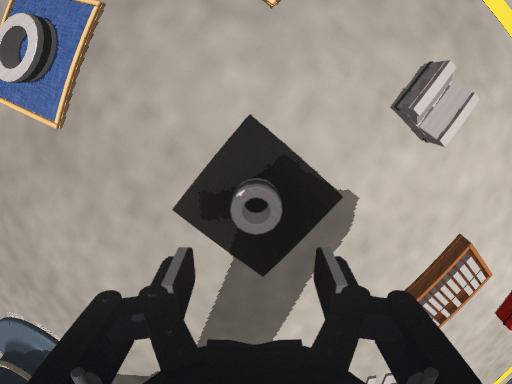

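Ring_b at (256,207) is centred between the jaws.

```bash
python3 -m jog '{"rotation": [[0,0,0],[0,0,0],[0,0,0],[0,0,0],[0,0,0],[0,0,0],[0,0,0]], "delta_pos": [[-0.002,0.0005,0.02],[-0.002,0.0005,0.04],[-0.002,0.0005,0.06],[-0.002,0.0005,0.077],[-0.002,0.0005,0.088],[-0.002,0.0005,0.095],[-0.002,0.0005,0.095]], "hand": [60,60,60,60,60,60,60]}';  python3 -m jog '{"rotation": [[0,0,0],[0,0,0],[0,0,0],[0,0,0],[0,0,0],[0,0,0],[0,0,0]], "delta_pos": [[0,0,0],[0,0,0],[0,0,0],[0,0,0],[0,0,0],[0,0,0],[0,0,0]], "hand": [180,180,180,180,180,180,180]}' 60; python3 -c "
from h import *
cv2.imwrite('pics/w24.png',bot.get_image('wrist'))"
```

```text
clock: 29.52
eef_pos: [450.7, -124.4, 17.3]
eef_rot: [-3.138, 0.001, 0.604]
contact_force: [-0.5, -0.6, 0.6]
gripper_width: 0.762
clock: 30.1
eef_pos: [451.5, -124.4, 18.5]
eef_rot: [-3.14, -0.001, 0.604]
contact_force: [-0.6, 0.5, 6.8]
gripper_width: 0.463
```

View pics/w24.png

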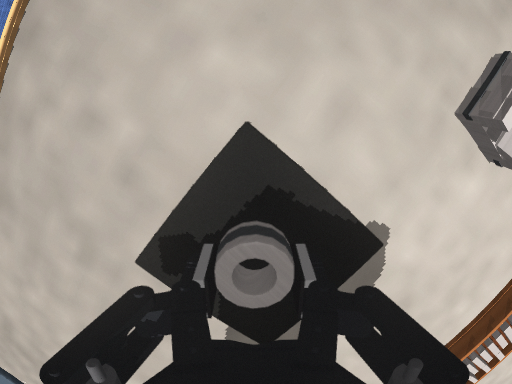

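```bash
python3 -m jog '{"rotation": [[0,0,0],[0,0,0],[0,0,0],[0,0,0],[0,0,0],[0,0,0],[0,0,0],[0,0,0],[0,0,0]], "delta_pos": [[0,0,0],[0,0,-0.005],[0,0,-0.015],[0,0,-0.03],[0,0,-0.05],[0,0,-0.07],[0,0,-0.085],[0,0,-0.09],[0,0,-0.09]], "hand": [180,180,180,180,180,180,180,180,180]}' 60; python3 -c "
from h import *
im=bot.get_image('wrist')
cv2.imwrite('pics/w25.png',im); go(649,-2.2,110,0.6)"
```

```text
clock: 30.9
eef_pos: [452.3, -124.9, 110.0]
eef_rot: [3.14, -0.003, 0.603]
contact_force: [-0.4, -0.1, -1.7]
gripper_width: 0.468
delta m [ 0.2322  0.011  -0.0008] rot [-0.0004 -0.0013  0.0032] rows 5.6 0.0
```

View pics/w25.png

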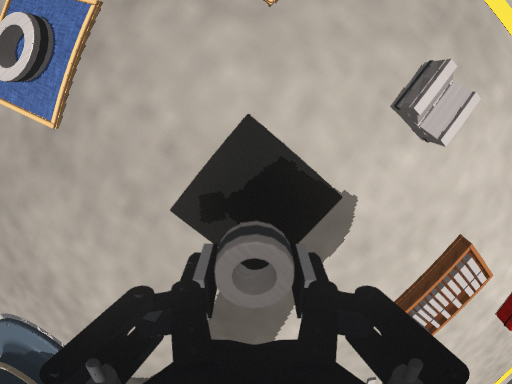

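Ring_b is held level at (255,270). Carrying it to tray B.

```bash
python3 -m jog '{"rotation": [[0,0,0.003],[0,0,0.003],[0,0,0.003],[0,0,0.003],[0,0,0.003],[0,0,0.003],[0,0,0.003],[0,0,0.003],[0,0,0.003],[0,0,0.003]], "delta_pos": [[0.03,0.001,0],[0.065,0.003,0],[0.1,0.005,0],[0.135,0.007,0],[0.17,0.008,0],[0.2,0.01,0],[0.222,0.011,0],[0.232,0.011,0],[0.232,0.011,0],[0.232,0.011,0]], "hand": [180,180,180,180,180,180,180,180,180,180]}' 60; python3 -c "
from h import *
s=bot.get_state();im=bot.get_image('wrist')
cv2.imwrite('pics/w26.png',im); trays(im,'wrist',s,12); go(649,-2.2,26,0.6)"
```

```text
clock: 31.78
eef_pos: [647.4, -2.6, 107.7]
eef_rot: [-3.14, 0.002, 0.601]
contact_force: [0.2, -0.7, -1.2]
gripper_width: 0.461
tray [ 61. 257.] [455.6 140.2] [109.  111.1] 9.5
tray [256. 191.] [649.8  -2.4] [84.  84.1] 80.3
tray [40. 91.] [618.6 233.6] [96.8 98.8] 86.0
delta m [0.0025 0.0001 0.0819] rot [-0.0014  0.0023 -0.0005] rows 2.0 0.0
```

View pics/w26.png

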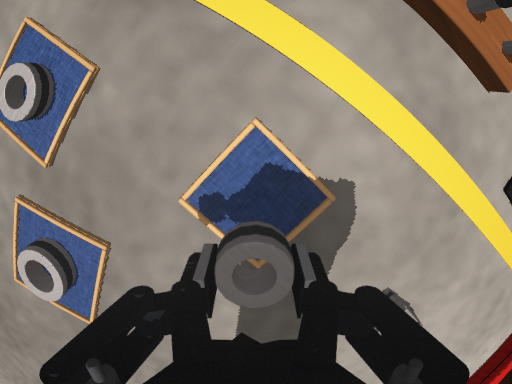

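```bash
python3 -m jog '{"rotation": [[0,0.002,0],[0,0.002,0],[0,0.002,0],[0,0.002,0],[0,0.002,0],[0,0.002,0],[0,0.002,0]], "delta_pos": [[0.002,0,0.02],[0.002,0,0.04],[0.002,0,0.058],[0.002,0,0.07],[0.002,0,0.078],[0.002,0,0.081],[0.002,0,0.081]], "hand": [180,180,180,180,180,180,180]}'; python3 -m jog '{"rotation": [[0,0,0],[0,0,0],[0,0,0],[0,0,0],[0,0,0],[0,0,0]], "delta_pos": [[0,0,0.002],[0,0,0.003],[0,0,0.004],[0,0,0.005],[0,0,0.005],[0,0,0.005]], "hand": [180,180,180,180,180,180]}'
```

```text
clock: 32.42
eef_pos: [648.1, -2.9, 26.6]
eef_rot: [-3.14, 0.001, 0.599]
contact_force: [0.3, 0.4, -1.2]
gripper_width: 0.467
clock: 32.92
eef_pos: [648.1, -2.8, 21.8]
eef_rot: [-3.14, 0.001, 0.599]
contact_force: [-0.8, 0.0, -1.7]
gripper_width: 0.463
```

```bash
python3 -m jog '{"rotation": [[0,0,0],[0,0,0],[0,0,0],[0,0,0]], "delta_pos": [[0,0,0.001],[0,0,0.0017],[0,0,0.0017],[0,0,0.0017]], "hand": [180,180,180,180]}'
```

```text
clock: 33.25
eef_pos: [648.3, -2.8, 20.5]
eef_rot: [-3.14, 0.001, 0.599]
contact_force: [-1.9, 0.0, 3.6]
gripper_width: 0.465
```

Contact made. Releasing and lifting high enough for a last overview.

```bash
python3 -m jog '{"rotation": [[0,0,0],[0,0,0],[0,0,0],[0,0,0]], "delta_pos": [[0,0,0],[0,0,0],[0,0,0],[0,0,0]], "hand": [110,80,60,60]}';  python3 -m jog '{"rotation": [[0,0,0],[0,0,0],[0,0,0],[0,0,0],[0,0,0],[0,0,0],[0,0,0]], "delta_pos": [[0,0,-0.01],[0,0,-0.03],[0,0,-0.06],[0,0,-0.1],[0,0,-0.1],[0,0,-0.1],[0,0,-0.1]], "hand": [60,60,60,60,60,60,60]}';python3 -c "
from h import *
s=bot.get_state();im=bot.get_image('wrist')
cv2.imwrite('pics/w27.png',im); trays(im,'wrist',s,12);ring(im,(254,208),21,31,st=s,w=28); go(580,170,270,0.6)"
```

```text
clock: 33.58
eef_pos: [648.4, -2.7, 20.5]
eef_rot: [-3.14, 0.001, 0.599]
contact_force: [-0.1, 0.1, -0.9]
gripper_width: 0.764
clock: 34.17
eef_pos: [648.4, -3.0, 121.0]
eef_rot: [-3.141, 0.0, 0.599]
contact_force: [-0.1, 0.1, -0.4]
gripper_width: 0.765
tray [ 66. 250.] [455.6 140.1] [109.1 111.1] 9.8
tray [255. 192.] [649.6  -2.3] [83.8 84.1] 80.4
tray [43. 92.] [618.5 235.1] [99.8 99.2] 86.0
  ring c [649.4  -1.3] centroid [ 6.508e+02 -4.000e-01] r 10.6
  ring c [647.5  -2.2] centroid [647.5  -2.3] r 21.2
delta m [ 0.0413 -0.1814 -0.1498] rot [-0.0015  0.0018 -0.001 ] rows 5.7 0.0
```

View pics/w27.png

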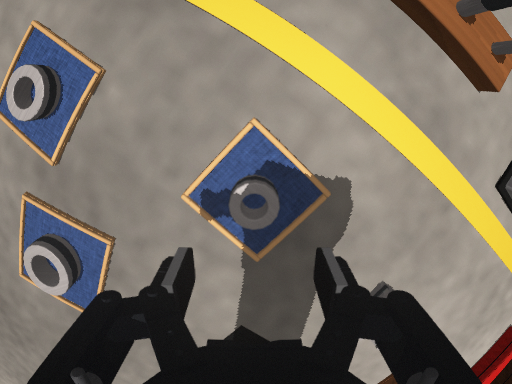

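Ring_b is centred in tray B, about 2 mm off. Now the overview.

```bash
python3 -m jog '{"rotation": [[0,0,0],[0,0,0],[0,0,0],[0,0,0],[0,0,0],[0,0,0],[0,0,0],[0,0,0],[0,0,0],[0,0,0]], "delta_pos": [[0.041,-0.181,-0.15],[0.041,-0.181,-0.15],[0.041,-0.181,-0.15],[0.041,-0.181,-0.15],[0.041,-0.181,-0.15],[0.041,-0.181,-0.15],[0.041,-0.181,-0.15],[0.041,-0.181,-0.15],[0.041,-0.181,-0.15],[0.041,-0.181,-0.15]], "hand": [60,60,60,60,60,60,60,60,60,60]}'; python3 -m jog '{"rotation": [[0,0,0],[0,0,0],[0,0,0]], "delta_pos": [[0,0,0],[0,0,0],[0,0,0]], "hand": [60,60,60]}'; python3 -c "
from h import *
s=bot.get_state();im=bot.get_image('wrist');np.save('s28.npy',s,allow_pickle=True)
cv2.imwrite('pics/w28.png',im); trays(im,'wrist',s,12)
sd=bot.get_image('side'); cv2.imwrite('pics/sd28.png',sd)"
```

```text
clock: 35.05
eef_pos: [579.9, 167.2, 268.0]
eef_rot: [-3.14, 0.006, 0.596]
contact_force: [-0.6, -0.6, -0.5]
gripper_width: 0.763
clock: 35.3
eef_pos: [580.1, 165.9, 267.0]
eef_rot: [-3.139, 0.007, 0.595]
contact_force: [-0.2, 0.2, 0.6]
gripper_width: 0.77
tray [222. 235.] [455.  141.3] [110.6 111.8] 9.7
tray [376. 186.] [648.9  -2. ] [82.4 84.1] 80.3
tray [112. 148.] [480.5 350.4] [69.6 69.2] 10.3
tray [229. 107.] [618.8 234.4] [98.4 98.2] 85.8
```

View pics/w28.png

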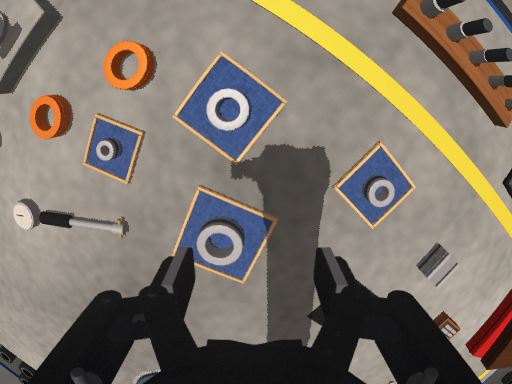

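View pics/sd28.png

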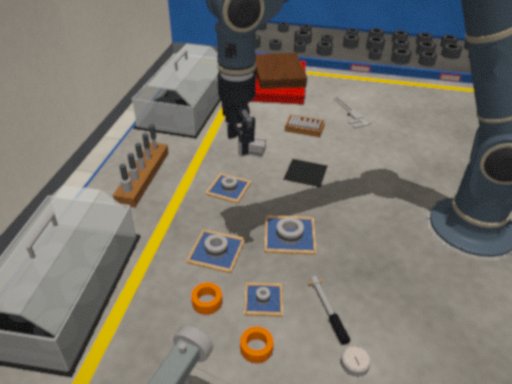

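All four rings lie flat in their own trays in both views: A (112,148), B (376,186), C (229,107) and D (222,235) in the wrist view. The V-block is still at (436,265). A last measurement, then I hand in.

```bash
python3 -c "
from h import *
import h
h.VM=120
s=np.load('s28.npy',allow_pickle=True).item();im=cv2.imread('pics/w28.png')
for n,p,R,z,w in [('a',(107,150),15,29,15),('b',(381,192),21,31,19),('c',(229,109),27,33,26),('d',(221,243),33,35,27)]:
    print(n);ring(im,p,R,z,st=s,w=w)
s=bot.get_state();print(s['joint_vel'].round(4),s['contact_force'].round(1))
bot.close_job()"
```

```text
a
  ring c [482.5 350.9] centroid [482.7 350.9] r 8.3
  ring c [482.5 350.9] centroid [482.5 351.1] r 14.6
b
  ring c [646.7  -1.7] centroid [646.5  -1.8] r 12.1
  ring c [646.6  -1.5] centroid [646.4  -1.6] r 20.8
c
  ring c [619.  233.8] centroid [618.6 233.4] r 16.5
  ring c [618.5 233.4] centroid [618.5 233.4] r 26.7
d
  ring c [456.  143.4] centroid [456.1 143.6] r 21.3
  ring c [456.3 143.5] centroid [456.2 143.5] r 32.7
[-0.0071 -0.0036 -0.0059 -0.0044 -0.0008  0.0005  0.0001] [ 0.2 -1.1  0.3]
the job is handed in; nothing more can be done
```

All four rings are back in their own trays, and I handed the job in at about 35 s. I parked ring_b on the mat, moved d to tray D, a to A and c to C, then took b from the mat to B. Each ring was lowered until the wrist felt contact, then released.

The last overview put the rings about 2.1 mm (a), 2.3 mm (b), 1.0 mm (c) and 2.5 mm (d) from their tray centres, against the 15 mm allowed. Their outlines matched the right sizes, and all looked flat and released. By eye the V-block had not moved; I did not measure it. The arm stood clear with near-zero wrist force.

The circle fits on the bores were unreliable in the arm's shadow, so during the job I went by the outer outlines there. No check failed in the final pictures.

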